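# Match up split bearing blocks in the assembly fixture

## Task

The split bearing blocks came back from cleaning all mixed up. Swing the fixture's keeper bar up and fully back, then build a set for every base on the bench in the nest of its size: base, bronze liner, cap, all of one size, each square and fully down; then swing the keeper down over them. A liner or cap whose base is not there stays on the bench where it lies, and so do the other things.

Things in the scene. Friction and masses are not known exactly. Their poses are not given: they have to be found in the camera images.
- fixture: assembly fixture, fixed: steel plate 316 mm wide (y) by 215 mm deep (x from -90 to +125), 10 mm thick, with three nests in a row along its y, 88 mm apart, the middle one at its origin (on the worktop). Its x points away from the robot, to the keeper's two low hinge posts behind the row (x = +95, y = +-146 mm, 67 mm high)
- keeper (a joint): keeper: a 12 mm rod along the fixture's y with three rubber feet, carried by two cranked arms on a low hinge behind the nests. 0 = down on its stop, feet 3 mm over the caps of well-built sets; grows as the rod swings up and back, to a stop at 1.6 rad, where the rod lies behind the hinge. Stiff hinge: stays at any angle, takes 2 to 8 N at the rod
- keeper_grip (a point): middle of the rubber grip sleeve (18 mm diameter, 40 mm along the rod) on the keeper's rod, 44 mm from the feet on either side. Keeper down: 133 mm above the worktop, 29 mm above built caps; feet reach 26 mm below it. Fully back: 176 mm behind the row, 148 mm high. Pinched from above across the rod, it turns between the fingers as the keeper swings
- keeper_hinge (a point): point on the keeper's hinge axis (along the fixture's y, 55 mm above the worktop), at the same fixture y (+44 mm) as the sleeve; fixed. Keeper down, the sleeve is 95 mm before (fixture -x) and 78 mm above it
- nest_s_seat (a point): middle of the small nest's seat, on its aluminium pad (40 mm above the worktop), where the underside of base_s belongs; axes as the fixture's (x along the feet, y along the shaft). 10 mm high locators, bevelled inside, stand at the base's corners and ends with 2.5 mm play; the middle of its sides is open for fingers. Nest order varies
- base_s: lower half of the small split bearing block, grey casting on two feet: 101 mm along x, 40 mm along y (the shaft), 34 mm high; origin mid underside. On top a half-octagon seat along y, its floor 16 mm up, 39 mm wide at the joint face, closed by a 3 mm high shoulder at each end (31 mm between). Grip low across the end faces (40 mm, along y), 19 mm high at mid-length. Either way round. May be absent
- liner_s: small bronze liner, octagonal sleeve 36 mm across flats, 26 mm long along its y, lying on a flat; origin mid underside. Sits in base_s's seat with 1.5 mm play each side and 2.5 mm endways, underside 16 mm above the base's; the upper half then stands above the joint face. Grip by the end faces (26 mm, along y), above the joint face
- cap_s: upper half of the small split bearing block, grey arch-shaped casting, opening down: 75 mm along x, 40 mm along y, 30 mm high; origin mid underside. Grip across the end faces (40 mm, along y) at the crown, 12 mm thick with the opening below. Fits over liner_s with the same play and shoulders as the base; underside then 34 mm above the base's. Either way round
- nest_m_seat (a point): middle of the medium nest's seat, on its aluminium pad (30 mm above the worktop), where the underside of base_m belongs; axes as the fixture's (x along the feet, y along the shaft). 10 mm high locators, bevelled inside, stand at the base's corners and ends with 2.5 mm play; the middle of its sides is open for fingers. Nest order varies
- base_m: lower half of the medium split bearing block, grey casting on two feet: 111 mm along x, 44 mm along y (the shaft), 39 mm high; origin mid underside. On top a half-octagon seat along y, its floor 16 mm up, 49 mm wide at the joint face, closed by a 3 mm high shoulder at each end (35 mm between). Grip low across the end faces (44 mm, along y), 19 mm high at mid-length. Either way round. May be absent
- liner_m: medium bronze liner, octagonal sleeve 46 mm across flats, 30 mm long along its y, lying on a flat; origin mid underside. Sits in base_m's seat with 1.5 mm play each side and 2.5 mm endways, underside 16 mm above the base's; the upper half then stands above the joint face. Grip by the end faces (30 mm, along y), above the joint face
- cap_m: upper half of the medium split bearing block, grey arch-shaped casting, opening down: 85 mm along x, 44 mm along y, 35 mm high; origin mid underside. Grip across the end faces (44 mm, along y) at the crown, 12 mm thick with the opening below. Fits over liner_m with the same play and shoulders as the base; underside then 39 mm above the base's. Either way round
- nest_l_seat (a point): middle of the large nest's seat, on its aluminium pad (20 mm above the worktop), where the underside of base_l belongs; axes as the fixture's (x along the feet, y along the shaft). 10 mm high locators, bevelled inside, stand at the base's corners and ends with 2.5 mm play; the middle of its sides is open for fingers. Nest order varies
- base_l: lower half of the large split bearing block, grey casting on two feet: 121 mm along x, 48 mm along y (the shaft), 44 mm high; origin mid underside. On top a half-octagon seat along y, its floor 16 mm up, 59 mm wide at the joint face, closed by a 3 mm high shoulder at each end (39 mm between). Grip low across the end faces (48 mm, along y), 19 mm high at mid-length. Either way round. May be absent
- liner_l: large bronze liner, octagonal sleeve 56 mm across flats, 34 mm long along its y, lying on a flat; origin mid underside. Sits in base_l's seat with 1.5 mm play each side and 2.5 mm endways, underside 16 mm above the base's; the upper half then stands above the joint face. Grip by the end faces (34 mm, along y), above the joint face
- cap_l: upper half of the large split bearing block, grey arch-shaped casting, opening down: 95 mm along x, 48 mm along y, 40 mm high; origin mid underside. Grip across the end faces (48 mm, along y) at the crown, 12 mm thick with the opening below. Fits over liner_l with the same play and shoulders as the base; underside then 44 mm above the base's. Either way round
- driver: yellow-handled screwdriver, 156 mm; bystander, to be left alone (origin at the middle of its underside)
- bearing: ball bearing, 44 mm diameter, 13 mm high; bystander, to be left alone (origin at the middle of its underside)
- star_knob: black star knob with its stud up, 38 mm diameter, 43 mm high; bystander, to be left alone (origin at the middle of its underside)
- jaw_block: cast gripper jaw block, 50 x 79 x 40 mm, behind the parts; bystander, to be left alone (origin at the middle of its underside)
- tape_roll: yellow roll of tape, 68 mm diameter, 19 mm high; bystander, to be left alone (origin at the middle of its underside)
- marker: white marker pen, 136 x 13 mm; bystander, to be left alone (origin at the middle of its underside)

How it is judged:
On the way, in this order (a step that is already met when the one before it is completed fails the run):
1. the keeper is swung up and back (past 1.2 rad) (value of joint keeper above 1.2 rad), for 0.2 s.
2. with the keeper still up (past 1.0 rad), every base stands in its nest with its own liner and cap on it (horizontal distance between base_s and nest_s_seat below 0.007 m and z of base_s in the frame of nest_s_seat between -0.004 and 0.004 m and angle between the y axis of base_s and the y axis of nest_s_seat, either way round below 0.09 rad and angle between each of base_s, base_m, base_l's own z axis and vertical below 0.06 rad and horizontal distance between each of liner_s, cap_s and base_s below 0.007 m and z of liner_s in the frame of base_s between 0.012 and 0.02 m and angle between the y axis of liner_s and the y axis of base_s, either way round below 0.12 rad and z of cap_s in the frame of base_s between 0.03 and 0.038 m and angle between the y axis of cap_s and the y axis of base_s, either way round below 0.09 rad and horizontal distance between base_m and nest_m_seat below 0.007 m and z of base_m in the frame of nest_m_seat between -0.004 and 0.004 m and angle between the y axis of base_m and the y axis of nest_m_seat, either way round below 0.09 rad and horizontal distance between each of liner_m, cap_m and base_m below 0.007 m and z of liner_m in the frame of base_m between 0.012 and 0.02 m and angle between the y axis of liner_m and the y axis of base_m, either way round below 0.12 rad and z of cap_m in the frame of base_m between 0.035 and 0.043 m and angle between the y axis of cap_m and the y axis of base_m, either way round below 0.09 rad and horizontal distance between base_l and nest_l_seat below 0.007 m and z of base_l in the frame of nest_l_seat between -0.004 and 0.004 m and angle between the y axis of base_l and the y axis of nest_l_seat, either way round below 0.09 rad and horizontal distance between each of liner_l, cap_l and base_l below 0.007 m and z of liner_l in the frame of base_l between 0.012 and 0.02 m and angle between the y axis of liner_l and the y axis of base_l, either way round below 0.12 rad and z of cap_l in the frame of base_l between 0.04 and 0.048 m and angle between the y axis of cap_l and the y axis of base_l, either way round below 0.09 rad and value of joint keeper above 1 rad), for 0.2 s.
3. the keeper is down over the caps (value of joint keeper below 0.06 rad), for 0.2 s.
At the end, for the whole second after the job is handed in: Each base present in its own nest, its own liner in it and its own cap on it (each within 7 mm sideways, 4 mm in height, 0.09 rad; liner 0.12 rad); keeper below 0.06 rad; liners and caps without a base within 80 mm and bystanders within 30 mm of where they lay; all at rest (horizontal distance between base_s and nest_s_seat below 0.007 m and z of base_s in the frame of nest_s_seat between -0.004 and 0.004 m and angle between the y axis of base_s and the y axis of nest_s_seat, either way round below 0.09 rad and angle between each of base_s, base_m, base_l's own z axis and vertical below 0.06 rad and horizontal distance between each of liner_s, cap_s and base_s below 0.007 m and z of liner_s in the frame of base_s between 0.012 and 0.02 m and angle between the y axis of liner_s and the y axis of base_s, either way round below 0.12 rad and z of cap_s in the frame of base_s between 0.03 and 0.038 m and angle between the y axis of cap_s and the y axis of base_s, either way round below 0.09 rad and horizontal distance between base_m and nest_m_seat below 0.007 m and z of base_m in the frame of nest_m_seat between -0.004 and 0.004 m and angle between the y axis of base_m and the y axis of nest_m_seat, either way round below 0.09 rad and horizontal distance between each of liner_m, cap_m and base_m below 0.007 m and z of liner_m in the frame of base_m between 0.012 and 0.02 m and angle between the y axis of liner_m and the y axis of base_m, either way round below 0.12 rad and z of cap_m in the frame of base_m between 0.035 and 0.043 m and angle between the y axis of cap_m and the y axis of base_m, either way round below 0.09 rad and horizontal distance between base_l and nest_l_seat below 0.007 m and z of base_l in the frame of nest_l_seat between -0.004 and 0.004 m and angle between the y axis of base_l and the y axis of nest_l_seat, either way round below 0.09 rad and horizontal distance between each of liner_l, cap_l and base_l below 0.007 m and z of liner_l in the frame of base_l between 0.012 and 0.02 m and angle between the y axis of liner_l and the y axis of base_l, either way round below 0.12 rad and z of cap_l in the frame of base_l between 0.04 and 0.048 m and angle between the y axis of cap_l and the y axis of base_l, either way round below 0.09 rad and (horizontal distance between liner_s and base_s below 0.007 m or distance of liner_s from where it was at the start of the episode below 0.08 m) and (horizontal distance between cap_s and base_s below 0.007 m or distance of cap_s from where it was at the start of the episode below 0.08 m) and (horizontal distance between liner_m and base_m below 0.007 m or distance of liner_m from where it was at the start of the episode below 0.08 m) and (horizontal distance between cap_m and base_m below 0.007 m or distance of cap_m from where it was at the start of the episode below 0.08 m) and (horizontal distance between liner_l and base_l below 0.007 m or distance of liner_l from where it was at the start of the episode below 0.08 m) and (horizontal distance between cap_l and base_l below 0.007 m or distance of cap_l from where it was at the start of the episode below 0.08 m) and linear speed of each of base_s, liner_s, cap_s, base_m, liner_m, cap_m, base_l, liner_l, cap_l below 0.02 m/s and value of joint keeper below 0.06 rad and distance of each of driver, bearing, star_knob, jaw_block, tape_roll, marker from where it was at the start of the episode below 0.03 m); the robot touches nothing.
It fails at once if a bystander is shoved more than 30 mm (distance of any of driver, bearing, star_knob, jaw_block, tape_roll, marker from where it was at the start of the episode above 0.03 m).
Of base_s, base_m, base_l only 2 to 3 are there at a start; the rules pass over those that are not, and their reading is None.
At some moment in a run one of base_s, base_m, base_l may be knocked a few centimetres aside while the robot is not near it.
It also fails if it takes over 210 s, if anything falls off the work surface, if the arm or the gripper's body presses on something with over 40 N, if the wrist force passes 120 N, or if a joint passes its speed limit or range.

## Robot

A 7-joint arm with a two-finger parallel gripper is mounted at the origin on a cart in front of the work surface, level with it; the furniture and walls round the work are solid. World frame = base frame: x ahead of the robot, y to its left, z up, the work surface at z = 0. Lengths are in m, angles in rad, forces in N, time in s.
With the tool pointing down it reaches from about 0.425 to 0.875 m from the base axis. Payload 4.7 kg.
Tool frame: the origin (TCP) lies at the very end of the fingers, on their centre line; the grasp point (between the pads) lies 19 mm behind it; z points along the fingers, y is the line along which they close (so a half turn about z gives the same grasp; the last joint's range is limited). The gripper opens to 85 mm and grips with 20 to 120 N. Pads are 22 mm wide; open, the fingers measure 114 mm over their backs; the gripper's body (76 mm by 85 mm) begins 54 mm behind the grasp point. The pads swing forward as they close: fully open they stand 13 mm farther back than shut.
Start: joints at [1.283, 0.321, -0.07, 1.45, 0.023, 1.371, -0.057], TCP at [0.193, -0.621, 0.231] pointing down, gripper open.
Joint ranges: [-2.86, 2.86], [-0.3, 2.09], [-1.38, 1.24], [0.06, 2.45], [-1.56, 4.7], [0.09, 2.05], [-2.69, 2.69]. Speed limits (rad/s): [2.57, 2.57, 3.14, 3.14, 3.14, 3.14, 3.14].

## Interface

Orientations are given as a 3x3 rotation matrix whose columns are the frame's x, y, z axes.
In Python, from workcell import arm, camrig gives the robot as it stands (arm), with the cameras (camrig).
- The arm moves only by the shell command python3 inch.py 'ROWS' [OPENING] [FORCE]. ROWS is rows parted by semicolons, their numbers by spaces, 1 to 12 of them, each of 4 numbers: dx, dy, dz in m, then a turn about the tool's z in rad; each row is the pose to reach, as a shift and turn from the pose commanded when the command began, along the tool's axes at that moment; what a row does not reach only later rows make up. A row lasts 1/10 s, in which the tool goes at most 0.05 m and 0.15 rad, less where a joint would pass 70% of its speed; a pose out of reach is approached as far as the arm can. OPENING is the opening from 0.0 (shut) to 1.0 (fully open), set as the command begins (- or left out keeps the last). The fingers move at their own pace and stop on an object; FORCE is the grip in N (left out, the last holds). Time passes only in rows, so rows that do not move let the fingers close. It prints the time, the measured TCP pose, the force, the opening and the grip force at its end.
- arm.sense(): the state, without advancing time (a new reading comes with each control period).
- camrig.read_camera(name): name is "side" or "top"; returns a dict with "frame" (384x512x3 uint8, red, green, blue), "depth" (384x512 float32, m along the optical axis (not along the pixel's ray), 0 where there is no reading), "fov_y" (degrees; the focal length in pixels is half the picture's height over the tangent of half this angle, whatever the lens; pixels are square), "cx", "cy" (the principal point, pixels), "world_from_camera" (4x4, takes a point from camera to world coordinates). Camera axes: x right, y up, looking along -z (the intrinsics and any distortion apply to the point x, -y, -z); pixel columns grow to the right and rows downward; lengths in m; the calibration is good to about 2 mm. A picture is of the moment at which its call begins.
- arm.hand_in(): hands the job in; it is judged then, once.
The state is a dict: "clock": time; "q": joint angles; "joint_vel": joint speeds; "tau": joint torques, N m; "tcp_pos": TCP position; "tcp_rot": TCP orientation; "contact_force": force on the tool from outside, world axes, zero at the start; "torque": the same for the moment, N m; "finger_gap": opening from 0.0 (shut) to 1.0 (fully open); "grasp_force": force on a finger pad.
Only numpy, scipy, OpenCV 4.12 (cv2) and the standard library are available. Lean on these libraries where they do the work, as an engineer would, in place of code of your own. Each camera call takes 0.05 s, during which the arm holds its last target. There are 200 camera calls.

## Working session

There is one attempt and no reset: what is moved stays moved. The work goes in short steps, Python scripts to look and compute and a shell command to move; the robot and the scene stay as the last step left them, time stands still between calls to the robot, and variables do not carry over. Pictures are saved under pics/ and viewed, at most 14 in all, crops included, and the job is handed in when it is done.

```bash
ls; mkdir -p pics
cat > h.py <<'E'
import numpy as np, cv2
from workcell import arm, camrig
def cam(n):
    c=camrig.read_camera(n); np.savez('pics/%s.npz'%n,**{k:np.array(v) for k,v in c.items()}); return c
def cloud(c):
    d=c['depth']; h,w=d.shape; f=h/2/np.tan(np.radians(float(c['fov_y']))/2)
    v,u=np.mgrid[:h,:w]; P=np.stack([(u-c['cx'])/f*d,-(v-c['cy'])/f*d,-d],-1)
    M=np.array(c['world_from_camera']); return P@M[:3,:3].T+M[:3,3]
def load(n): return dict(np.load('pics/%s.npz'%n))
def save(img,name,s=1):
    cv2.imwrite('pics/'+name,cv2.resize(img[...,::-1],None,fx=s,fy=s,interpolation=cv2.INTER_CUBIC))
E
python3 - <<'E'
from h import *
for n in('top','side'):
    c=cam(n); save(c['frame'],n+'0.png',1.56)
    print(n,c['fov_y'],c['cx'],c['cy'],np.round(c['world_from_camera'],3).tolist(),[k for k in c])
s=arm.sense(); print(s['clock'],s['tcp_pos'],s['tcp_rot'],s['finger_gap'])
E
```

```text
inch.py
pics
workcell.py
top 46.58998205236021 258.4681618559339 193.8902141528989 [[0.011, 0.996, -0.09, 0.385], [-1.0, 0.011, 0.002, 0.01], [0.003, 0.09, 0.996, 1.675], [0.0, 0.0, 0.0, 1.0]] ['frame', 'depth', 'fov_y', 'cx', 'cy', 'world_from_camera']
side 55.77186394359981 261.28247665510895 193.54465191129879 [[-0.826, 0.221, -0.519, -0.117], [-0.563, -0.297, 0.771, 0.968], [0.017, 0.929, 0.37, 0.594], [0.0, 0.0, 0.0, 1.0]] ['frame', 'depth', 'fov_y', 'cx', 'cy', 'world_from_camera']
0.1 [ 0.19303278 -0.62015786  0.23030576] [[ 9.54780556e-01  2.97310843e-01 -5.93422285e-04]
 [ 2.97311427e-01 -9.54779103e-01  1.66721322e-03]
 [-7.09066309e-05 -1.76825399e-03 -9.99998434e-01]] 1.003606055195117
```

View pics/top0.png

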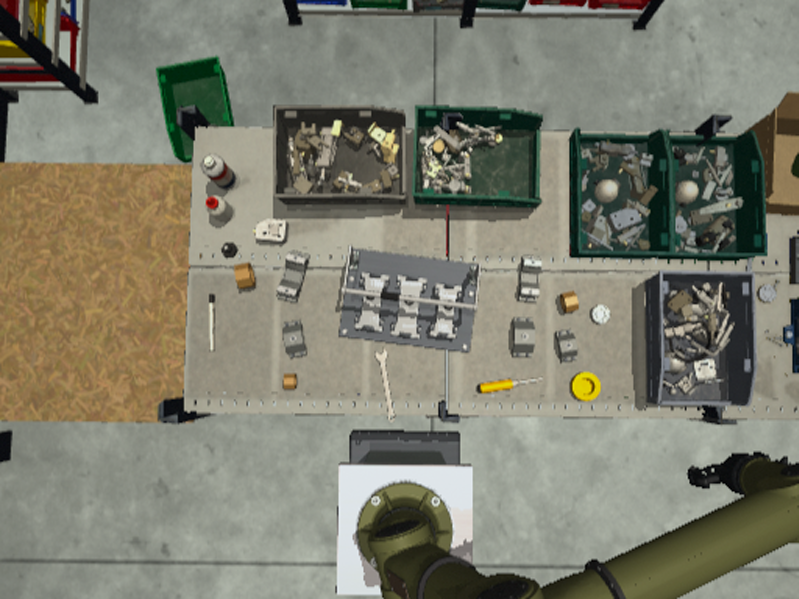

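View pics/side0.png

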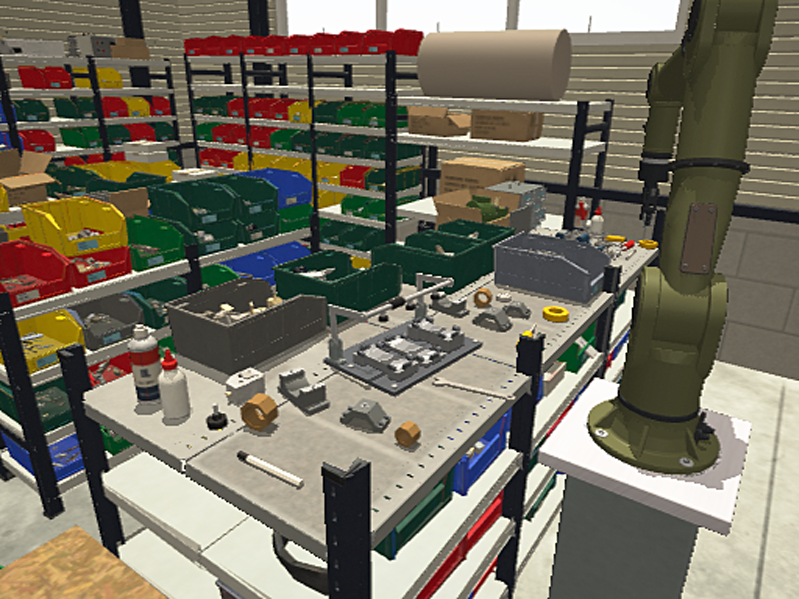

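Run:
```python
from h import *
c=load('top'); P=cloud(c); save(c['frame'][150:270,115:400],'crop0.png',2.8)
z=P[...,2]
m=(z>0.008)&(z<0.2)&(P[...,0]>0.35)&(P[...,0]<0.8)&(abs(P[...,1])<0.6)
n,l,st,ce=cv2.connectedComponentsWithStats(m.astype(np.uint8),connectivity=4)
for i in range(1,n):
    if st[i,4]<12: continue
    q=P[l==i]; zt=np.percentile(q[:,2],95)
    r=cv2.minAreaRect(q[:,:2].astype(np.float32)*1000)
    print(i,st[i,4],'px',ce[i].round(),'mean',q[:,:2].mean(0).round(4),'ztop',zt.round(4),'rect',np.round(r[0],1),np.round(r[1],1),round(r[2],1))
print('table z',np.median(z[(z<0.008)&(z>-.02)]))
```

```text
1 679 px [213. 125.] mean [0.7764 0.1735] ztop 0.1273 rect [782.7 161.3] [ 34.7 307.5] 0.3
2 650 px [303. 127.] mean [ 0.7753 -0.1519] ztop 0.1278 rect [ 782.3 -167.1] [319.4  34.3] 89.7
3 2303 px [399. 144.] mean [ 0.7163 -0.5031] ztop 0.1263 rect [ 720.7 -491.8] [216.5 158.5] 90.0
6 68 px [388. 127.] mean [ 0.7927 -0.4791] ztop 0.0489 rect [ 790.  -482.1] [46.4 19.3] 89.5
7 209 px [140. 133.] mean [0.7475 0.4405] ztop 0.1219 rect [750.9 444.3] [40.3 46.4] 58.8
80 280 px [174. 147.] mean [0.7042 0.3243] ztop 0.0438 rect [706.4 332.2] [81.8 52. ] 85.9
194 73 px [146. 159.] mean [0.6604 0.4288] ztop 0.0411 rect [660.7 429.9] [34.  34.3] 0.1
203 4225 px [262. 191.] mean [ 0.5422 -0.0075] ztop 0.1475 rect [545.4  -5.4] [330.3 219.8] 82.8
232 428 px [187. 176.] mean [0.5966 0.2727] ztop 0.0493 rect [597.6 276.6] [ 56.8 123.4] 76.7
253 362 px [339. 178.] mean [ 0.5968 -0.2934] ztop 0.0432 rect [ 599.  -296.4] [ 50.1 110.9] 83.0
267 174 px [156. 176.] mean [0.5939 0.3838] ztop 0.0614 rect [596.6 385.9] [58.3 36.4] 13.5
291 854 px [420. 209.] mean [ 0.4807 -0.5738] ztop 0.1265 rect [ 477.8 
[... 203 characters left out ...]
  14.5] 3.4
399 110 px [384. 201.] mean [ 0.515  -0.4641] ztop 0.0196 rect [ 515.3 -464.3] [41.4 43.6] 25.2
440 340 px [335. 215.] mean [ 0.4575 -0.2767] ztop 0.0453 rect [ 459.1 -277.7] [49.4 96.6] 88.7
454 271 px [188. 216.] mean [0.447 0.266] ztop 0.0397 rect [447.9 266.1] [85.  45.3] 12.7
486 221 px [363. 221.] mean [ 0.4379 -0.3814] ztop 0.036 rect [ 438.8 -383.6] [75.5 45.3] 11.9
670 33 px [185. 240.] mean [0.3591 0.273 ] ztop 0.0387 rect [359.1 274.1] [25.  13.9] 82.5
675 85 px [375. 241.] mean [ 0.3632 -0.4258] ztop 0.0258 rect [ 363.9 -426.2] [66.1 25.1] 87.3
700 54 px [332. 243.] mean [ 0.3538 -0.2678] ztop 0.0255 rect [ 355.1 -266.3] [  7.5 123.4] 0.7
table z 0.0010347723697833322
```

View pics/crop0.png

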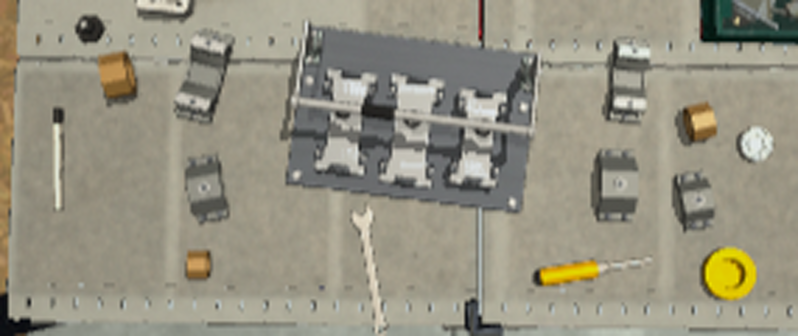

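```bash
cat > fit.py <<'E'
from h import *
from scipy.optimize import minimize
def proj(c,X):
    M=np.linalg.inv(c['world_from_camera']); p=X@M[:3,:3].T+M[:3,3]
    f=192/np.tan(np.radians(float(c['fov_y']))/2)
    return np.stack([c['cx']+f*p[:,0]/-p[:,2],c['cy']-f*p[:,1]/-p[:,2]],1)
def boxes(k,s):  # list of (lx,ly,z0,z1), mm
    L,W,H,S={'s':(101,40,34,39),'m':(111,44,39,49),'l':(121,48,44,59)}[s]
    if k=='base': return [(L,W,0,12),(L-26,W,0,H)]
    if k=='cap': return [(L-26,W,0,10),(S-10,W,0,H-4)]
    d=S-3; return [(d,d-22+ (12),d*.3,d*.7),(d*.41,d-10,0,d)]
def sil(c,pose,bx,U=8):
    x,y,a=pose; out=np.zeros((384,512),np.uint8); ca,sa=np.cos(a),np.sin(a)
    for lx,ly,z0,z1 in bx:
        X=np.array([[i*lx/2,j*ly/2,z] for i in(-1,1) for j in(-1,1) for z in(z0,z1)])/1000
        X=np.c_[x+ca*X[:,0]-sa*X[:,1],y+sa*X[:,0]+ca*X[:,1],X[:,2]]
        h=cv2.convexHull(proj(c,X).astype(np.float32))[:,0]
        yield h
def soft(c,pose,bx,win,U=6):
    u0,v0,u1,v1=win; im=np.zeros(((v1-v0)*U,(u1-u0)*U),np.uint8)
    for h in sil(c,pose,bx):
        q=((h+.5-[u0,v0])*U-.5)*16
        cv2.fillConvexPoly(im,np.round(q).astype(np.int32),255,shift=4)
    return cv2.resize(im,(u1-u0,v1-v0),interpolation=cv2.INTER_AREA)/255.
def fit(c,guess,k,s,P=None,zt=.009):
    P=cloud(c) if P is None else P; bx=boxes(k,s)
    u,v=proj(c,np.array([[guess[0],guess[1],.02]]))[0].astype(int); win=(u-28,v-28,u+28,v+28)
    m=(P[v-28:v+28,u-28:u+28,2]>zt).astype(np.uint8)
    n,l,st,_=cv2.connectedComponentsWithStats(m,connectivity=4)
    m=(l==1+np.argmax(st[1:,4])).astype(float)
    cost=lambda p:((soft(c,[guess[0]+p[0]/1e3,guess[1]+p[1]/1e3,guess[2]+p[2]/100],bx,win)-m)**2).sum()
    S=np.array([[0,0,0],[6,0,0],[0,6,0],[0,0,8]],float)
    best=min((minimize(cost,o,method='Nelder-Mead',options=dict(initial_simplex=S+o,xatol=.05,fatol=.01)) for o in (np.zeros(3),np.array([-2,-2,-5.]))),key=lambda r:r.fun)
    p=best.x; return np.array([guess[0]+p[0]/1e3,guess[1]+p[1]/1e3,guess[2]+p[2]/100]),best.fun,m.sum()
E
python3 - <<'E'
from fit import *
c=load('top');P=cloud(c); R=np.radians
for k,s,g in [('base','l',(.597,.276,R(-13))),('base','m',(.599,-.296,R(-7+7))),('liner','l',(.596,.386,R(13))),('liner','m',(.542,-.386,R(13))),('cap','l',(.459,-.278,0)),('cap','m',(.448,.266,R(13))),('liner','s',(.359,.272,0)),('cap','s',(.4388,-.3836,R(12)))]:
    p,f,n=fit(c,g,k,s,P); print(k,s,p[:2].round(4),'deg',np.degrees(p[2]).round(1),'cost',round(f,1),n)
# fixture height samples
save(c['frame'][150:232,208:322],'fix0.png',7)
E
```

```text
base l [0.5991 0.2737] deg -14.2 cost 47.5 425.0
base m [ 0.5995 -0.2952] deg -5.9 cost 31.2 356.0
liner l [0.5964 0.3855] deg 16.5 cost 51.0 173.0
liner m [ 0.5359 -0.3765] deg 20.3 cost 453.3 314.0
cap l [ 0.4588 -0.2796] deg -1.6 cost 19.8 342.0
cap m [0.4477 0.2687] deg 11.9 cost 22.8 268.0
liner s [0.3638 0.2691] deg 1.6 cost 271.9 198.0
cap s [ 0.4385 -0.385 ] deg 10.5 cost 22.4 217.0
```

View pics/fix0.png

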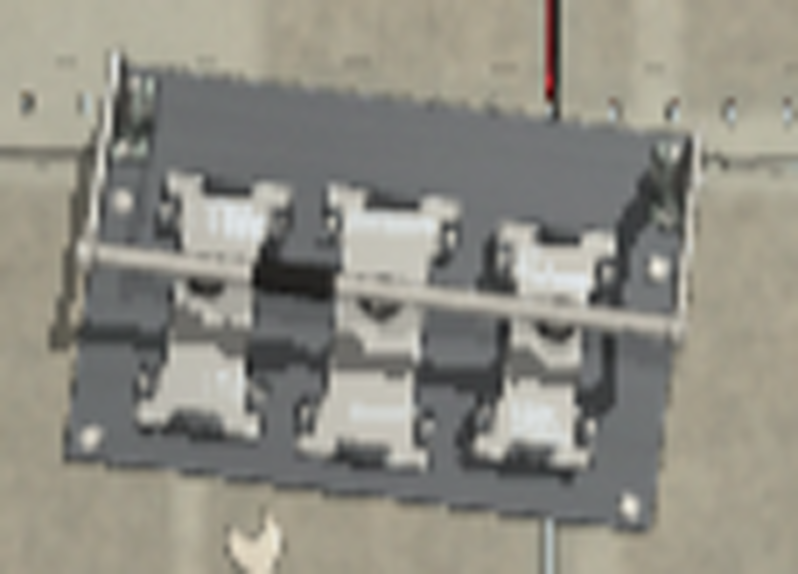

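Run:
```python
from fit import *
c=load('top');P=cloud(c)
def unp(u,v,z):
    f=192/np.tan(np.radians(float(c['fov_y']))/2); M=c['world_from_camera']
    d=M[:3,:3]@np.array([(u-c['cx'])/f,-(v-c['cy'])/f,-1]); o=M[:3,3]; return (o+d*(z-o[2])/d[2])[:2]
px=lambda a:((a[0]+.5)/7-.5+208,(a[1]+.5)/7-.5+150)
W=lambda a,z=.01:unp(*px(a),z)
BL,BR,TL,TR=[W(a) for a in((65,458),(650,528),(155,68),(690,130))]
print(BL,BR,TL,TR,np.linalg.norm(BL-BR))
y=BL-BR; y/=np.linalg.norm(y); print('yaw',np.degrees(np.arctan2(-y[0],y[1])))
y2=TL-TR; y2/=np.linalg.norm(y2); print('yawtop',np.degrees(np.arctan2(-y2[0],y2[1])))
x=np.array([y[1],-y[0]]); print('depth',x@(TL-BL),x@(TR-BR))
for a in((91,436),(630,506),(123,200),(658,268)): print('screw',W(a))
mid=(BL+BR)/2; dep=(x@(TL-BL)+x@(TR-BR))/2
o=mid+x*(90+ (dep*1000-215)/2)/1000; print('origin',o)
# nest seats: heights
for j in(1,0,-1):
  for i in(-.04,-.025,.03,.04):
    w=o+x*i+y*.088*j; uv=np.round(proj(c,np.array([[*w,.03]]))[0]).astype(int); print(j,i,np.median(P[uv[1]-1:uv[1]+2,uv[0]-1:uv[0]+2,2]).round(4),end=' | ')
  print()
# nest silhouette by z>.016 in three columns
z=P[...,2]; d=P[...,:2]-o; fx=d@x; fy=d@y
for j in(1,0,-1):
  m=(z>.016)&(z<.07)&(abs(fy-.088*j)<.04)&(abs(fx)<.08); print(j,m.sum(),'x',np.percentile(fx[m],[0,1,99,100]).round(4),'y',np.percentile(fy[m],[1,99]).round(4))
m=(z>.105)&(z<.18)&(abs(fx)<.04)&(abs(fy)<.145); print('rod',m.sum(),fx[m].mean(),z[m].mean())
sl=m&(c['frame'].sum(-1)<150)&(abs(fy-.044)<.035); print('sleeve',sl.sum(),P[sl].mean(0),fx[sl].mean(),fy[sl].mean(),fy[sl].min(),fy[sl].max())
```

```text
[0.45434573 0.16130714] [ 0.42051166 -0.15070936] [0.66508013 0.11683465] [ 0.63458524 -0.17173595] 0.3138455659386358
yaw -6.188790847082217
yawtop -6.032381258834956
depth 0.2143006025680346 0.21509274595879918
screw [0.46622937 0.14766709]
screw [ 0.43208765 -0.14002645]
screw [0.59320959 0.13282605]
screw [ 0.55969157 -0.15466478]
origin [ 0.5267534 -0.0043872]
1 -0.04 0.035 | 1 -0.025 0.0324 | 1 0.03 0.0304 | 1 0.04 0.0321 | 
0 -0.04 0.0203 | 0 -0.025 0.0222 | 0 0.03 0.024 | 0 0.04 0.0209 | 
-1 -0.04 0.0415 | -1 -0.025 0.0415 | -1 0.03 0.042 | -1 0.04 0.038 | 
1 520 x [-0.0782 -0.0751  0.0747  0.0792] y [0.0545 0.1217]
0 545 x [-0.0797 -0.0734  0.0754  0.0799] y [-0.0351  0.0345]
-1 468 x [-0.0795 -0.0715  0.0616  0.0777] y [-0.1219 -0.0539]
rod 362 0.007422089319669081 0.14549145125400675
sleeve 48 [0.53803192 0.03949656 0.14959462] 0.0064819024015777965 0.044843888388873765 0.027080255595591896 0.06275672051476514
```

```bash
cat > go.py <<'E'
import sys,numpy as np
from workcell import arm, camrig
s=arm.sense(); R=np.array(s['tcp_rot']); p=np.array(s['tcp_pos'])
x,y,z,yaw=map(float,sys.argv[1:5])   # yaw deg of tool x (mod 180)
cur=np.degrees(np.arctan2(R[1,0],R[0,0])); d=(yaw-cur+90)%180-90
if len(sys.argv)>5: d=(yaw-cur+180)%360-180
t=R.T@(np.array([x,y,z])-p)
print('shift',t.round(4),'turn',round(-np.radians(d),3),'|dist',np.linalg.norm(t).round(3),'rows',int(np.ceil(max(np.linalg.norm(t)/.05,abs(np.radians(d))/.15))),'tcp',p.round(4),'yaw',cur.round(1),'tilt',np.degrees(np.arccos(-R[2,2])).round(2),'F',np.round(s['contact_force'],1),'gap',round(s['finger_gap'],3),'t',s['clock'])
E
python3 go.py 0.538 0.038 0.22 83.5
python3 inch.py '0.525 -0.526 0.011 -1.155;0.525 -0.526 0.011 -1.155;0.525 -0.526 0.011 -1.155;0.525 -0.526 0.011 -1.155;0.525 -0.526 0.011 -1.155;0.525 -0.526 0.011 -1.155;0.525 -0.526 0.011 -1.155;0.525 -0.526 0.011 -1.155;0.525 -0.526 0.011 -1.155;0.525 -0.526 0.011 -1.155;0.525 -0.526 0.011 -1.155;0.525 -0.526 0.011 -1.155' 0.55; python3 go.py 0.538 0.038 0.22 83.5
```

```text
clock: 1.3
tcp_pos: [0.4719, -0.0874, 0.2223]
tcp_rot: [[0.114, 0.993, 0.0], [0.993, -0.114, -0.001], [-0.001, 0.0, -1.0]]
contact_force: [1.3, -1.7, 0.0]
finger_gap: 0.547
grasp_force: 0.0
shift [0.1321 0.0513 0.0022] turn -0.001 |dist 0.142 rows 3 tcp [ 0.4719 -0.0874  0.2223] yaw 83.4 tilt 0.05 F [ 1.3 -1.7  0. ] gap 0.547 t 1.3
```

```bash
python3 inch.py '0.132 0.051 0.002 0;0.132 0.051 0.002 0;0.132 0.051 0.002 0;0.132 0.051 0.002 0;0.132 0.051 0.002 0'
python3 - <<'E'
from fit import *
c=cam('top'); save(c['frame'][150:232,208:322],'k1.png',5); P=cloud(c)
c2=cam('side'); 
uv=proj(c2,np.array([[.538,.038,.14]]))[0].astype(int); print(uv)
save(c2['frame'][uv[1]-50:uv[1]+40,uv[0]-60:uv[0]+60],'k1s.png',6)
E
python3 go.py 0.538 0.038 0.121 83.5
```

```text
clock: 1.8
tcp_pos: [0.537, 0.0371, 0.2198]
tcp_rot: [[0.111, 0.994, -0.001], [0.994, -0.111, 0.0], [0.0, -0.001, -1.0]]
contact_force: [0.1, -0.3, 0.2]
finger_gap: 0.553
grasp_force: 0.0
[254 193]
shift [0.0037 0.0009 0.0989] turn -0.002 |dist 0.099 rows 2 tcp [0.5368 0.0345 0.2199] yaw 83.4 tilt 0.09 F [ 0.  -0.2 -0.3] gap 0.549 t 1.9
```

View pics/k1s.png

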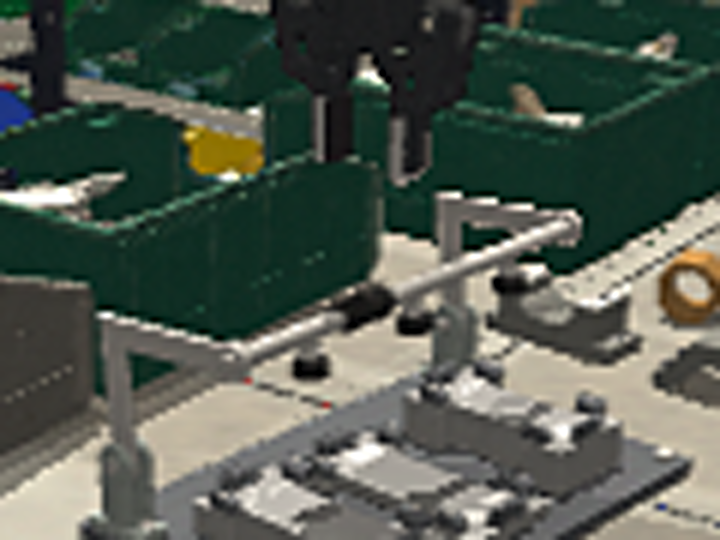

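```bash
python3 inch.py '0.003 0.001 0.05 0;0.003 0.001 0.099 0;0.003 0.001 0.099 0;0.003 0.001 0.099 0'; python3 inch.py '0 0 0 0;0 0 0 0;0 0 0 0;0 0 0 0' 0 40;  python3 go.py 0.538 0.038 0.121 83.5
```

```text
clock: 2.3
tcp_pos: [0.5383, 0.0376, 0.1218]
tcp_rot: [[0.116, 0.993, -0.001], [0.993, -0.116, -0.0], [-0.0, -0.001, -1.0]]
contact_force: [0.7, -0.2, 0.3]
finger_gap: 0.551
grasp_force: 0.0
clock: 2.7
tcp_pos: [0.5371, 0.0391, 0.1237]
tcp_rot: [[0.114, 0.994, -0.003], [0.994, -0.114, -0.002], [-0.002, -0.003, -1.0]]
contact_force: [-9.7, -0.3, 8.9]
finger_gap: 0.199
grasp_force: 38.8
shift [-0.001   0.001   0.0027] turn -0.001 |dist 0.003 rows 1 tcp [0.5371 0.0391 0.1237] yaw 83.5 tilt 0.2 F [-9.7 -0.3  8.9] gap 0.199 t 2.7
```

```bash
python3 inch.py '0 0.007 -0.007 0;0 0.016 -0.014 0;0 0.035 -0.025 0;0 0.055 -0.033 0;0 0.076 -0.037 0;0 0.097 -0.037 0;0 0.118 -0.034 0;0 0.138 -0.027 0;0 0.155 -0.018 0;0 0.165 -0.011 0;0 0.169 -0.007 0;0 0.169 -0.007 0';  python3 go.py 0.7 0.02 0.129 83.5
```

```text
clock: 3.9
tcp_pos: [0.7046, 0.0201, 0.1326]
tcp_rot: [[0.114, 0.994, -0.004], [0.994, -0.114, -0.001], [-0.002, -0.004, -1.0]]
contact_force: [-14.2, -1.0, 17.8]
finger_gap: 0.191
grasp_force: 43.0
shift [-0.0006 -0.0045  0.0036] turn -0.0 |dist 0.006 rows 1 tcp [0.7046 0.0201 0.1326] yaw 83.5 tilt 0.25 F [-14.2  -1.   17.8] gap 0.191 t 3.9
```

```bash
python3 inch.py '0 0 0 0;0 0 0 0;0 0 -0.05 0;0 0 -0.1 0;0 0 -0.1 0' 0.5
python3 - <<'E'
from fit import *
c=cam('top'); save(c['frame'][130:270,115:400],'a1.png',2.8)
P=cloud(c)
for k,s,g in [('base','l',(.597,.276,-.24)),('base','m',(.599,-.296,-.1))]:
    p,f,n=fit(c,g,k,s,P); print(k,s,p[:2].round(4),'deg',np.degrees(p[2]).round(1),'cost',round(f,1),n)
E
```

```text
clock: 4.4
tcp_pos: [0.7107, 0.0206, 0.2375]
tcp_rot: [[0.114, 0.993, 0.015], [0.993, -0.115, 0.001], [0.003, 0.015, -1.0]]
contact_force: [0.9, 0.5, 0.4]
finger_gap: 0.5
grasp_force: 0.0
base l [0.5986 0.2742] deg -13.5 cost 44.3 424.0
base m [ 0.5994 -0.295 ] deg -5.9 cost 40.2 348.0
```

View pics/a1.png

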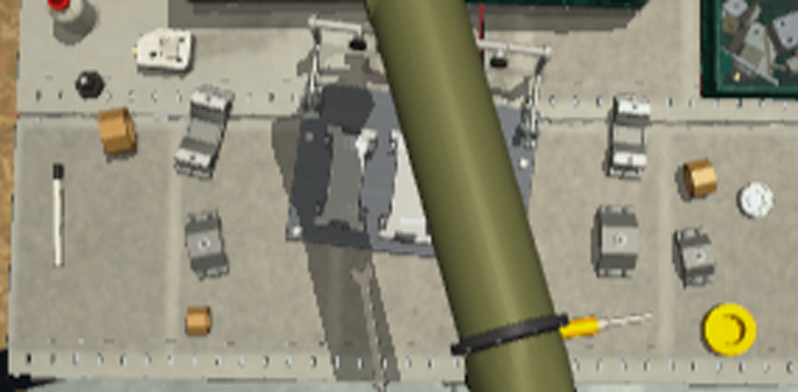

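```bash
python3 go.py 0.5994 -0.295 0.12 -6
```

```text
shift [-0.3259 -0.0742  0.1125] turn 1.561 |dist 0.353 rows 11 tcp [0.7093 0.0203 0.2337] yaw 83.4 tilt 0.56 F [-0.3  0.5 -0.5] gap 0.501 t 4.45
```

```bash
python3 inch.py '-0.326 -0.074 0 1.56;-0.326 -0.074 0 1.56;-0.326 -0.074 0 1.56;-0.326 -0.074 0 1.56;-0.326 -0.074 0 1.56;-0.326 -0.074 0 1.56;-0.326 -0.074 0 1.56;-0.326 -0.074 0.03 1.56;-0.326 -0.074 0.07 1.56;-0.326 -0.074 0.113 1.56;-0.326 -0.074 0.113 1.56;-0.326 -0.074 0.113 1.56' 1; python3 go.py 0.5994 -0.295 0.002 -6
```

```text
clock: 5.65
tcp_pos: [0.5944, -0.2955, 0.1124]
tcp_rot: [[0.995, -0.103, -0.004], [-0.103, -0.995, 0.002], [-0.004, -0.001, -1.0]]
contact_force: [0.1, -0.5, 1.6]
finger_gap: 0.996
grasp_force: 0.0
shift [ 0.0054 -0.0009  0.1104] turn 0.001 |dist 0.111 rows 3 tcp [ 0.5944 -0.2955  0.1124] yaw -5.9 tilt 0.24 F [ 0.1 -0.5  1.6] gap 0.996 t 5.65
```

```bash
python3 inch.py '0.005 -0.001 0.04 0;0.005 -0.001 0.08 0;0.005 -0.001 0.102 0;0.005 -0.001 0.102 0;0.005 -0.001 0.102 0';  python3 go.py 0.5994 -0.295 0.002 -6
```

```text
clock: 6.15
tcp_pos: [0.6018, -0.2957, 0.0145]
tcp_rot: [[0.995, -0.102, 0.002], [-0.102, -0.995, -0.001], [0.002, 0.001, -1.0]]
contact_force: [-0.7, -0.8, 1.3]
finger_gap: 1.003
grasp_force: 0.0
shift [-0.0025 -0.0004  0.0125] turn 0.002 |dist 0.013 rows 1 tcp [ 0.6018 -0.2957  0.0145] yaw -5.9 tilt 0.1 F [-0.7 -0.8  1.3] gap 1.003 t 6.15
```

```bash
python3 inch.py '-0.002 0 0.011 0;-0.002 0 0.011 0;-0.002 0 0.011 0';  python3 inch.py '0 0 0 0;0 0 0 0;0 0 0 0;0 0 0 0;0 0 0 0;0 0 0 0' 0 60; python3 go.py 0.5994 -0.295 0.002 -6
```

```text
clock: 6.45
tcp_pos: [0.5993, -0.2953, 0.0032]
tcp_rot: [[0.995, -0.103, 0.001], [-0.103, -0.995, -0.001], [0.001, 0.001, -1.0]]
contact_force: [-0.1, 0.1, 0.3]
finger_gap: 1.003
grasp_force: 0.0
clock: 7.05
tcp_pos: [0.5998, -0.2947, 0.0032]
tcp_rot: [[0.995, -0.103, 0.001], [-0.103, -0.995, -0.0], [0.001, -0.0, -1.0]]
contact_force: [-0.3, 2.1, 4.4]
finger_gap: 0.498
grasp_force: 65.3
shift [-0.0004  0.0004  0.0012] turn 0.002 |dist 0.001 rows 1 tcp [ 0.5998 -0.2947  0.0032] yaw -5.9 tilt 0.07 F [-0.3  2.1  4.4] gap 0.498 t 7.05
```

```bash
python3 inch.py '0 0 -0.02 0;0 0 -0.06 0;0 0 -0.1 0;0 0 -0.15 0;0 0 -0.2 0;0 0 -0.2 0'; python3 go.py 0.5368 0.0824 0.18 -6.5
```

```text
clock: 7.65
tcp_pos: [0.6025, -0.2968, 0.2102]
tcp_rot: [[0.995, -0.104, 0.011], [-0.104, -0.995, -0.006], [0.012, 0.005, -1.0]]
contact_force: [0.1, -0.3, -3.4]
finger_gap: 0.497
grasp_force: 64.3
shift [-0.1049 -0.3706  0.0271] turn 0.01 |dist 0.386 rows 8 tcp [ 0.6025 -0.2968  0.2102] yaw -5.9 tilt 0.74 F [ 0.1 -0.3 -3.4] gap 0.497 t 7.65
```

```bash
python3 inch.py '-0.01 -0.03 0 0;-0.02 -0.07 0 0;-0.031 -0.11 0 0.01;-0.042 -0.15 0 0.01;-0.053 -0.19 0 0.01;-0.066 -0.235 0 0.01;-0.079 -0.28 0.01 0.01;-0.09 -0.32 0.02 0.01;-0.1 -0.353 0.027 0.01;-0.105 -0.371 0.027 0.01;-0.105 -0.371 0.027 0.01;-0.105 -0.371 0.027 0.01'
python3 - <<'E'
from h import *
c=cam('side'); save(c['frame'][140:300,130:350],'n1.png',3.6)
E
python3 go.py 0.5368 0.0824 0.05 -6.5
```

```text
clock: 8.85
tcp_pos: [0.5319, 0.0841, 0.1738]
tcp_rot: [[0.994, -0.112, -0.003], [-0.112, -0.994, -0.001], [-0.002, 0.002, -1.0]]
contact_force: [-0.5, -1.0, -5.3]
finger_gap: 0.5
grasp_force: 64.2
shift [0.0048 0.     0.1241] turn -0.001 |dist 0.124 rows 3 tcp [0.5323 0.0831 0.1741] yaw -6.6 tilt 0.14 F [ 0.3  0.4 -4.4] gap 0.5 t 8.9
```

View pics/n1.png

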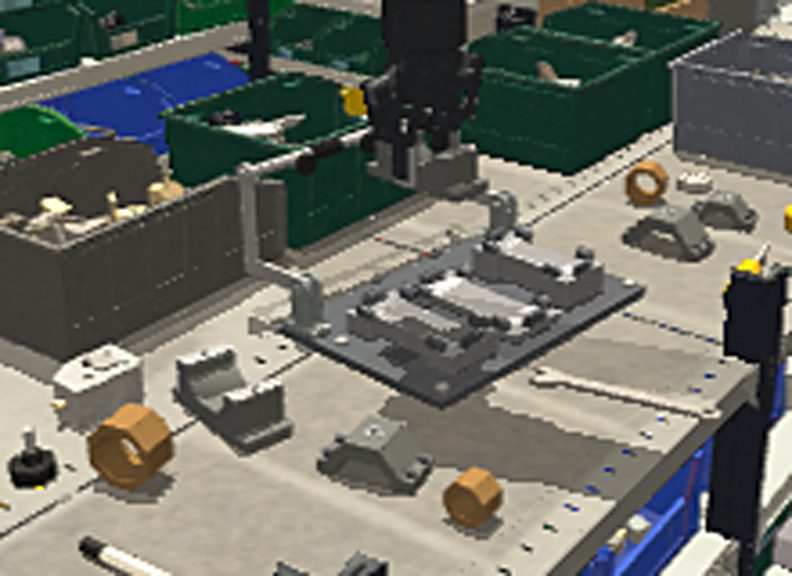

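```bash
python3 inch.py '0.005 0 0.03 0;0.005 0 0.07 0;0.005 0 0.1 0;0.005 0 0.118 0;0.005 0 0.118 0;0.005 0 0.118 0;0.005 0 0.118 0'; python3 go.py 0.5368 0.0824 0.033 -6.5;python3 - <<'E'
from h import *
c=cam('top'); save(c['frame'][150:232,208:322],'n2.png',6)
E
```

```text
clock: 9.6
tcp_pos: [0.5392, 0.0837, 0.0588]
tcp_rot: [[0.993, -0.114, 0.003], [-0.114, -0.993, -0.0], [0.003, -0.0, -1.0]]
contact_force: [0.7, 0.6, -4.3]
finger_gap: 0.498
grasp_force: 64.1
shift [-0.0023  0.0016  0.0258] turn -0.001 |dist 0.026 rows 1 tcp [0.5392 0.0837 0.0588] yaw -6.6 tilt 0.15 F [ 0.7  0.6 -4.3] gap 0.498 t 9.6
```

View pics/n2.png

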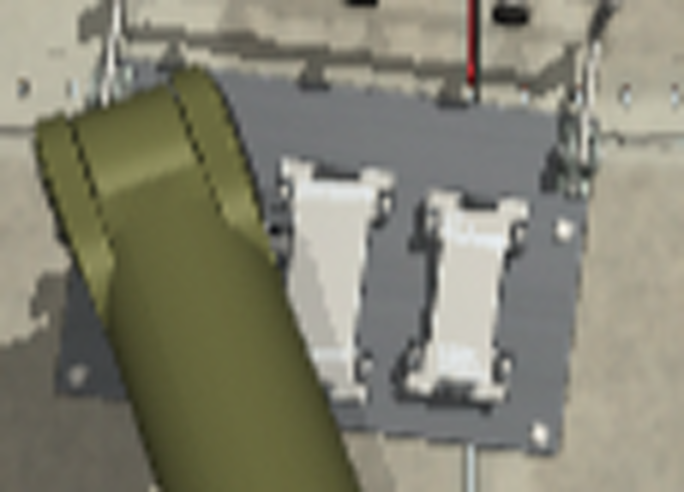

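```bash
python3 - <<'E'
from fit import *
c=load('top')
p=lambda X:((proj(c,np.array([X]))[0]-[208,150]+.5)*6-.5).round(0)
a=np.radians(-6.5);x=np.array([np.cos(a),np.sin(a)]);y=np.array([-x[1],x[0]]);o=np.array([.5268,-.005])
for n,j,z,L in(('s',-1,.05,101),('l',0,.03,121)):
  w=o+y*.088*j; print(n,w,p([*w,z]),[p([*(w+x*s*(L/2+2.5)/1000),z]) for s in(1,-1)])
print([p([*(o+x*i+y*j),.01]) for i,j in((-.09,.158),(-.09,-.158))])
E
python3 inch.py '-0.002 0.001 0 0;-0.002 0.001 0 0;-0.002 0.001 0 0;-0.002 0.001 0 0'; python3 go.py 0.5368 0.0824 0.033 -6.5
```

```text
s [ 0.51683812 -0.09243432] [468. 292.] [array([478., 206.]), array([458., 378.])]
l [ 0.5268 -0.005 ] [325. 277.] [array([337., 176.]), array([312., 378.])]
[array([ 54., 391.]), array([559., 454.])]
clock: 10.05
tcp_pos: [0.5358, 0.0835, 0.0576]
tcp_rot: [[0.994, -0.113, 0.0], [-0.113, -0.994, -0.0], [0.0, 0.0, -1.0]]
contact_force: [0.2, -0.3, -3.5]
finger_gap: 0.496
grasp_force: 64.2
shift [0.0011 0.0009 0.0246] turn 0.0 |dist 0.025 rows 1 tcp [0.5358 0.0835 0.0576] yaw -6.5 tilt 0.03 F [ 0.2 -0.3 -3.5] gap 0.496 t 10.05
```

```bash
python3 inch.py '0.001 0.001 0.008 0;0.001 0.001 0.013 0;0.001 0.001 0.018 0;0.001 0.001 0.021 0;0.001 0.001 0.021 0'; python3 go.py 0.5368 0.0824 0.033 -6.5
```

```text
clock: 10.55
tcp_pos: [0.5361, 0.0825, 0.0356]
tcp_rot: [[0.994, -0.113, -0.001], [-0.113, -0.994, 0.0], [-0.001, -0.0, -1.0]]
contact_force: [-0.1, 0.1, -3.7]
finger_gap: 0.497
grasp_force: 64.2
shift [0.0008 0.     0.0026] turn 0.0 |dist 0.003 rows 1 tcp [0.5361 0.0825 0.0356] yaw -6.5 tilt 0.07 F [-0.1  0.1 -3.7] gap 0.497 t 10.55
```

```bash
python3 inch.py '0.0 0 0.0015 0;0 0 0.003 0;0 0 0.003 0;0 0 0.003 0'; python3 inch.py '0 0 0 0;0 0 0 0;0 0 0 0;0 0 -0.05 0;0 0 -0.1 0;0 0 -0.15 0;0 0 -0.15 0' 1; python3 go.py 0.5986 0.2742 0.16 166
```

```text
clock: 10.95
tcp_pos: [0.5366, 0.0824, 0.0335]
tcp_rot: [[0.994, -0.113, 0.0], [-0.113, -0.994, 0.0], [0.0, -0.0, -1.0]]
contact_force: [-0.1, 0.5, -5.0]
finger_gap: 0.5
grasp_force: 64.2
clock: 11.65
tcp_pos: [0.5413, 0.0836, 0.1915]
tcp_rot: [[0.994, -0.113, 0.014], [-0.113, -0.994, 0.0], [0.014, -0.002, -1.0]]
contact_force: [1.1, -0.3, 0.7]
finger_gap: 1.001
grasp_force: 0.0
shift [ 0.035  -0.1958  0.0324] turn 0.131 |dist 0.201 rows 5 tcp [0.5413 0.0836 0.1915] yaw -6.5 tilt 0.82 F [ 1.1 -0.3  0.7] gap 1.001 t 11.65
```

```bash
python3 inch.py '0.035 -0.196 0 0.131;0.035 -0.196 0 0.131;0.035 -0.196 0 0.131;0.035 -0.196 0.03 0.131;0.035 -0.196 0.07 0.131;0.035 -0.196 0.07 0.131;0.035 -0.196 0.07 0.131'
python3 - <<'E'
from fit import *
c=cam('top'); P=cloud(c)
z=P[...,2]; a=np.radians(-6.5);x=np.array([np.cos(a),np.sin(a)]);y=np.array([-x[1],x[0]]);o=np.array([.5268,-.005])
save(c['frame'][150:232,208:322],'n3.png',6)
for b,n in((.088,'m'),):
  d=P[...,:2]-o; fx=d@x; fy=d@y-b; m=(abs(fx)<.065)&(abs(fy)<.03)
  print('z>.055 area',(m&(z>.055)).sum(),'top z',np.percentile(z[m],[50,90,97]),'mean xy of z>.06',fx[m&(z>.06)].mean(),fy[m&(z>.06)].mean())
E
python3 go.py 0.5986 0.2742 0.012 -14
```

```text
clock: 12.35
tcp_pos: [0.593, 0.2725, 0.1125]
tcp_rot: [[0.97, -0.242, -0.002], [-0.242, -0.97, -0.001], [-0.002, 0.002, -1.0]]
contact_force: [-1.0, 0.2, 0.4]
finger_gap: 1.004
grasp_force: 0.0
z>.055 area 164 top z [0.04588389 0.07032546 0.07375357] mean xy of z>.06 -0.0009383270188030703 -0.0029539907463662757
shift [ 0.0036 -0.0028  0.1024] turn -0.001 |dist 0.102 rows 3 tcp [0.5943 0.2724 0.1144] yaw -14.1 tilt 0.07 F [-0.1  0.2  0.9] gap 0.999 t 12.4
```

View pics/n3.png

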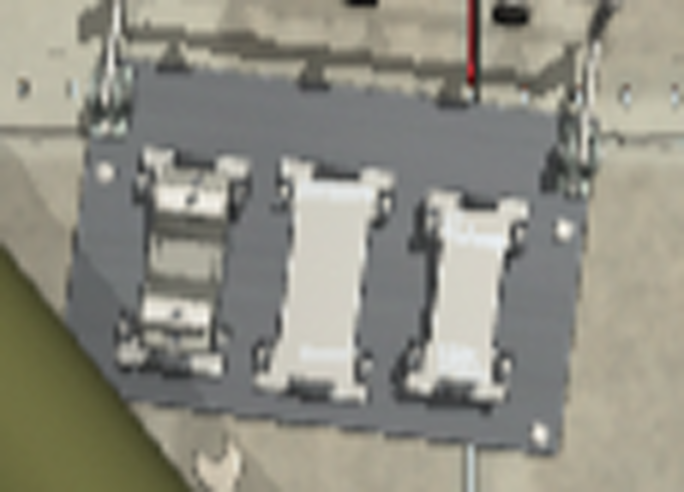

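```bash
python3 inch.py '0.004 -0.003 0.04 0;0.004 -0.003 0.08 0;0.004 -0.003 0.1 0;0.004 -0.003 0.1 0;0.004 -0.003 0.1 0;0.004 -0.003 0.1 0'; python3 go.py 0.5986 0.2742 0.002 -14
```

```text
clock: 13.0
tcp_pos: [0.6003, 0.2755, 0.0167]
tcp_rot: [[0.97, -0.243, 0.005], [-0.243, -0.97, 0.002], [0.004, -0.003, -1.0]]
contact_force: [-0.4, 0.8, 0.7]
finger_gap: 1.001
grasp_force: 0.0
shift [-0.0014  0.0017  0.0147] turn -0.001 |dist 0.015 rows 1 tcp [0.6003 0.2755 0.0167] yaw -14.1 tilt 0.29 F [-0.4  0.8  0.7] gap 1.001 t 13.0
```

```bash
python3 inch.py '-0.001 0.001 0.014 0;-0.001 0.001 0.014 0;-0.001 0.001 0.014 0';  python3 inch.py '0 0 0 0;0 0 0 0;0 0 0 0;0 0 0 0;0 0 0 0' 0 60; python3 go.py 0.5986 0.2742 0.002 -14;  python3 inch.py '0 0 -0.02 0;0 0 -0.06 0;0 0 -0.1 0;0 0 -0.15 0;0 0 -0.2 0;0 0 -0.2 0'; python3 go.py 0.5268 -0.005 0.15 -6.5
```

```text
clock: 13.3
tcp_pos: [0.5965, 0.2741, -0.0009]
tcp_rot: [[0.97, -0.242, -0.001], [-0.242, -0.97, -0.001], [-0.0, 0.001, -1.0]]
contact_force: [-0.1, 0.7, 0.1]
finger_gap: 1.001
grasp_force: 0.0
clock: 13.8
tcp_pos: [0.5974, 0.2751, 0.0002]
tcp_rot: [[0.97, -0.242, 0.001], [-0.242, -0.97, 0.001], [0.001, -0.001, -1.0]]
contact_force: [0.8, 1.4, 2.3]
finger_gap: 0.549
grasp_force: 66.2
shift [ 0.0014  0.0006 -0.0018] turn 0.0 |dist 0.002 rows 1 tcp [5.974e-01 2.751e-01 2.000e-04] yaw -14.0 tilt 0.1 F [0.8 1.4 2.3] gap 0.549 t 13.8
clock: 14.4
tcp_pos: [0.5998, 0.2764, 0.2068]
tcp_rot: [[0.97, -0.242, 0.011], [-0.242, -0.97, 0.004], [0.009, -0.007, -1.0]]
contact_force: [1.0, -0.2, -3.5]
finger_gap: 0.546
grasp_force: 65.5
shift [-0.0032  0.2911  0.0548] turn -0.131 |dist 0.296 rows 6 tcp [0.5998 0.2764 0.2068] yaw -14.0 tilt 0.66 F [ 1.  -0.2 -3.5] gap 0.546 t 14.4
```

```bash
python3 inch.py '0 0.03 0 -0.02;0 0.07 0 -0.04;-0.001 0.11 0 -0.07;-0.002 0.15 0 -0.1;-0.003 0.19 0 -0.131;-0.003 0.23 0 -0.131;-0.004 0.265 0 -0.131;-0.004 0.291 0 -0.131;-0.004 0.291 0.05 -0.131;-0.004 0.291 0.1 -0.131;-0.004 0.291 0.14 -0.131;-0.004 0.291 0.14 -0.131'; python3 inch.py '0 0 0 0;0 0 0 0'; python3 go.py 0.5256 -0.005 0.02 -6.5
```

```text
clock: 15.6
tcp_pos: [0.5151, -0.0074, 0.052]
tcp_rot: [[0.993, -0.113, -0.016], [-0.113, -0.994, 0.001], [-0.016, 0.0, -1.0]]
contact_force: [-1.4, 0.6, -3.9]
finger_gap: 0.544
grasp_force: 65.2
clock: 15.8
tcp_pos: [0.5243, -0.0069, 0.0613]
tcp_rot: [[0.994, -0.113, 0.003], [-0.113, -0.994, -0.0], [0.003, -0.0, -1.0]]
contact_force: [1.5, -0.1, -4.6]
finger_gap: 0.545
grasp_force: 65.3
shift [ 0.001  -0.002   0.0413] turn 0.0 |dist 0.041 rows 1 tcp [ 0.5243 -0.0069  0.0613] yaw -6.5 tilt 0.19 F [ 1.5 -0.1 -4.6] gap 0.545 t 15.8
```

```bash
python3 inch.py '0.001 -0.002 0.01 0;0.001 -0.002 0.02 0;0.001 -0.002 0.025 0;0.001 -0.002 0.025 0;0.001 -0.002 0.025 0'; python3 go.py 0.5256 -0.005 0.02 -6.5
```

```text
clock: 16.3
tcp_pos: [0.5238, -0.0052, 0.0343]
tcp_rot: [[0.994, -0.113, -0.0], [-0.113, -0.994, -0.0], [-0.0, 0.0, -1.0]]
contact_force: [0.2, -0.2, -4.3]
finger_gap: 0.549
grasp_force: 65.2
shift [ 0.0018 -0.0004  0.0143] turn 0.0 |dist 0.014 rows 1 tcp [ 0.5238 -0.0052  0.0343] yaw -6.5 tilt 0.02 F [ 0.2 -0.2 -4.3] gap 0.549 t 16.3
```

```bash
python3 inch.py '0.002 0 0.003 0;0.002 0 0.006 0;0.002 0 0.009 0;0.002 0 0.012 0;0.002 0 0.0125 0;0.002 0 0.0125 0'; python3 go.py 0.5256 -0.005 0.02 -6.5
```

```text
clock: 16.9
tcp_pos: [0.5257, -0.0049, 0.0217]
tcp_rot: [[0.994, -0.113, -0.0], [-0.113, -0.994, 0.0], [-0.0, -0.0, -1.0]]
contact_force: [0.4, 1.7, -5.5]
finger_gap: 0.545
grasp_force: 65.3
shift [-0.0001  0.0001  0.0017] turn 0.0 |dist 0.002 rows 1 tcp [ 0.5257 -0.0049  0.0217] yaw -6.5 tilt 0.03 F [ 0.4  1.7 -5.5] gap 0.545 t 16.9
```

```bash
sed -i "s|d=S-3; return.*|d=S-3; w=26+(d-36)*.4; return [(d,w,d*.29,d*.71),(d*.41,w,0,d)]|" fit.py
python3 inch.py '0 0 0.001 0;0 0 0.001 0;0 0 0.001 0;0 0 0.001 0;0 0 -0.05 0;0 0 -0.1 0;0 0 -0.15 0;0 0 -0.18 0' 0.75
python3 - <<'E'
from fit import *
c=cam('top'); P=cloud(c)
z=P[...,2]; a=np.radians(-6.5);x=np.array([np.cos(a),np.sin(a)]);y=np.array([-x[1],x[0]]);o=np.array([.5268,-.005])
c0=load('top')
for k,s,g in [('liner','l',(.596,.386,.24)),('liner','m',(.542,-.386,.24)),('cap','l',(.459,-.278,0)),('cap','m',(.448,.266,.2))]:
    p,f,n=fit(c,g,k,s,P,.012 if k=='cap' else .015); print(k,s,p[:2].round(4),'deg',np.degrees(p[2]).round(1),'cost',round(f,1),n)
E
python3 go.py 0.596 0.386 0.2 15
```

```text
clock: 17.7
tcp_pos: [0.5273, -0.0052, 0.2064]
tcp_rot: [[0.994, -0.113, 0.005], [-0.113, -0.994, -0.001], [0.006, 0.0, -1.0]]
contact_force: [0.7, -0.4, 0.2]
finger_gap: 0.747
grasp_force: 0.0
liner l [0.5962 0.3875] deg 15.1 cost 19.9 166.0
liner m [ 0.5432 -0.3886] deg 13.4 cost 16.0 115.0
cap l [ 0.4592 -0.2798] deg -0.1 cost 33.0 318.0
cap m [0.4487 0.2692] deg 12.7 cost 47.1 242.0
shift [ 0.0216 -0.3962  0.0105] turn -0.375 |dist 0.397 rows 8 tcp [ 0.5297 -0.0052  0.2106] yaw -6.5 tilt 0.69 F [ 2.1 -0.6  3.1] gap 0.749 t 17.75
```

```bash
python3 inch.py '0.022 -0.397 0 -0.377;0.022 -0.397 0 -0.377;0.022 -0.397 0 -0.377;0.022 -0.397 0 -0.377;0.022 -0.397 0 -0.377;0.022 -0.397 0 -0.377;0.022 -0.397 0 -0.377;0.022 -0.397 0.02 -0.377;0.022 -0.397 0.05 -0.377;0.022 -0.397 0.09 -0.377;0.022 -0.397 0.11 -0.377;0.022 -0.397 0.11 -0.377'; python3 inch.py '0 0 0 0;0 0 0 0'; python3 go.py 0.5962 0.3875 0.032 15.1
```

```text
clock: 18.95
tcp_pos: [0.5906, 0.3847, 0.0872]
tcp_rot: [[0.965, 0.261, -0.006], [0.261, -0.965, -0.004], [-0.007, 0.003, -1.0]]
contact_force: [-0.1, -0.1, 0.1]
finger_gap: 0.748
grasp_force: 0.0
clock: 19.15
tcp_pos: [0.5936, 0.3874, 0.0941]
tcp_rot: [[0.965, 0.26, 0.003], [0.26, -0.965, 0.002], [0.003, -0.001, -1.0]]
contact_force: [0.8, 0.2, 0.3]
finger_gap: 0.756
grasp_force: 0.0
shift [0.0024 0.0006 0.0621] turn -0.0 |dist 0.062 rows 2 tcp [0.5936 0.3874 0.0941] yaw 15.1 tilt 0.19 F [0.8 0.2 0.3] gap 0.756 t 19.15
```

```bash
python3 inch.py '0.002 0.001 0.02 0;0.002 0.001 0.04 0;0.002 0.001 0.055 0;0.002 0.001 0.06 0;0.002 0.001 0.06 0;0.002 0.001 0.06 0'; python3 go.py 0.5962 0.3875 0.032 15.1;  python3 inch.py '0 0 0 0;0 0 0 0;0 0 0 0;0 0 0 0;0 0 0 0' 0 40; python3 go.py 0.5962 0.3875 0.032 15.1;  python3 inch.py '0 0 -0.02 0;0 0 -0.06 0;0 0 -0.1 0;0 0 -0.14 0;0 0 -0.17 0;0 0 -0.18 0'; python3 go.py 0.5268 -0.005 0.15 -6.5
```

```text
clock: 19.75
tcp_pos: [0.5951, 0.3866, 0.0327]
tcp_rot: [[0.965, 0.261, 0.001], [0.261, -0.965, 0.001], [0.001, -0.001, -1.0]]
contact_force: [0.3, -0.5, 0.1]
finger_gap: 0.751
grasp_force: 0.0
shift [ 0.0013 -0.0005  0.0007] turn 0.0 |dist 0.002 rows 1 tcp [0.5951 0.3866 0.0327] yaw 15.1 tilt 0.07 F [ 0.3 -0.5  0.1] gap 0.751 t 19.75
clock: 20.25
tcp_pos: [0.5951, 0.3869, 0.033]
tcp_rot: [[0.965, 0.261, 0.001], [0.261, -0.965, 0.001], [0.002, -0.001, -1.0]]
contact_force: [-1.1, -0.4, 5.1]
finger_gap: 0.389
grasp_force: 40.6
shift [ 0.0012 -0.0003  0.001 ] turn 0.0 |dist 0.002 rows 1 tcp [0.5951 0.3869 0.033 ] yaw 15.1 tilt 0.1 F [-1.1 -0.4  5.1] gap 0.389 t 20.25
clock: 20.85
tcp_pos: [0.5957, 0.3871, 0.2166]
tcp_rot: [[0.965, 0.261, 0.005], [0.261, -0.965, 0.003], [0.005, -0.002, -1.0]]
contact_force: [-0.5, 0.1, -1.3]
finger_gap: 0.39
grasp_force: 40.5
shift [-0.169   0.3607  0.0651] turn 0.377 |dist 0.404 rows 9 tcp [0.5957 0.3871 0.2166] yaw 15.1 tilt 0.33 F [-0.5  0.1 -1.3] gap 0.39 t 20.85
```

```bash
cat > nest.py <<'E'
from fit import *
c=cam('top'); P=cloud(c)
z=P[...,2]; a=np.radians(-6.5);x=np.array([np.cos(a),np.sin(a)]);y=np.array([-x[1],x[0]]);o=np.array([.5268,-.005])
d=P[...,:2]-o; fx=d@x
for n,b,s,H in(('m',.088,.03,.039),('l',0,.02,.044)):
  fy=d@y-b; m=(abs(fx)<.075)&(abs(fy)<.032)&(z>s+H-.012)&(z<s+.16)
  if m.sum()<20: print(n,'few'); continue
  r=cv2.minAreaRect((np.c_[fx[m],fy[m]]*1000).astype(np.float32))
  print(n,m.sum(),'mean',fx[m].mean().round(4),fy[m].mean().round(4),'rect',np.round(r[0],1),np.round(r[1],1),round(r[2],1),'z',np.percentile(z[m],[10,50,90,98]).round(4))
E
python3 nest.py
python3 inch.py '-0.01 0.03 0 0.05;-0.03 0.07 0 0.1;-0.05 0.11 0 0.15;-0.07 0.15 0 0.2;-0.09 0.19 0 0.25;-0.11 0.23 0 0.3;-0.127 0.27 0 0.35;-0.145 0.31 0 0.377;-0.16 0.34 0 0.377;-0.17 0.361 0 0.377;-0.17 0.361 0.04 0.377;-0.17 0.361 0.06 0.377';python3 inch.py '0 0 0 0;0 0 0 0'; python3 go.py 0.5258 -0.005 0.069 -6.5
```

```text
m 148 mean -0.0002 -0.0029 rect [-0.3 -2. ] [43.4 85.3] 89.9 z [0.06   0.0689 0.0735 0.0762]
l 152 mean 0.0012 -0.0023 rect [-0.3 -1.9] [46.8 94.9] 89.2 z [0.0544 0.0638 0.068  0.0698]
clock: 22.1
tcp_pos: [0.5219, -0.0086, 0.1479]
tcp_rot: [[0.993, -0.116, -0.006], [-0.116, -0.993, -0.0], [-0.006, 0.001, -1.0]]
contact_force: [-0.6, -0.2, -3.3]
finger_gap: 0.391
grasp_force: 40.5
clock: 22.3
tcp_pos: [0.5239, -0.0066, 0.1511]
tcp_rot: [[0.994, -0.113, -0.002], [-0.113, -0.994, 0.0], [-0.002, -0.0, -1.0]]
contact_force: [0.5, -0.5, -1.3]
finger_gap: 0.386
grasp_force: 40.6
shift [ 0.0019 -0.0018  0.0821] turn 0.0 |dist 0.082 rows 2 tcp [ 0.5239 -0.0066  0.1511] yaw -6.5 tilt 0.14 F [ 0.5 -0.5 -1.3] gap 0.386 t 22.3
```

```bash
python3 inch.py '0.002 -0.002 0.02 0;0.002 -0.002 0.04 0;0.002 -0.002 0.05 0;0.002 -0.002 0.05 0;0.002 -0.002 0.05 0'; python3 go.py 0.5258 -0.005 0.069 -6.5
```

```text
clock: 22.8
tcp_pos: [0.5277, -0.0048, 0.1029]
tcp_rot: [[0.994, -0.113, 0.001], [-0.113, -0.994, -0.0], [0.001, -0.0, -1.0]]
contact_force: [0.3, -1.0, -1.7]
finger_gap: 0.391
grasp_force: 40.6
shift [-0.0019  0.0004  0.0339] turn 0.0 |dist 0.034 rows 1 tcp [ 0.5277 -0.0048  0.1029] yaw -6.5 tilt 0.08 F [ 0.3 -1.  -1.7] gap 0.391 t 22.8
```

```bash
python3 inch.py '-0.001 0 0.004 0;-0.001 0 0.008 0;-0.001 0 0.012 0;-0.001 0 0.016 0;-0.001 0 0.02 0;-0.001 0 0.023 0;-0.001 0 0.026 0;-0.001 0 0.026 0'; python3 go.py 0.5258 -0.005 0.069 -6.5
```

```text
clock: 23.6
tcp_pos: [0.5256, -0.0048, 0.0754]
tcp_rot: [[0.994, -0.113, -0.001], [-0.113, -0.994, 0.0], [-0.001, 0.0, -1.0]]
contact_force: [0.8, 0.9, -1.9]
finger_gap: 0.389
grasp_force: 40.6
shift [0.0002 0.0002 0.0064] turn 0.0 |dist 0.006 rows 1 tcp [ 0.5256 -0.0048  0.0754] yaw -6.5 tilt 0.05 F [ 0.8  0.9 -1.9] gap 0.389 t 23.6
```

```bash
python3 inch.py '0 0 0.002 0;0 0 0.004 0;0 0 0.006 0;0 0 0.0065 0;0 0 0.0065 0'; python3 go.py 0.5258 -0.005 0.069 -6.5
```

```text
clock: 24.1
tcp_pos: [0.5259, -0.0048, 0.0693]
tcp_rot: [[0.994, -0.113, -0.0], [-0.113, -0.994, -0.0], [-0.0, 0.0, -1.0]]
contact_force: [-0.4, -0.5, -1.6]
finger_gap: 0.391
grasp_force: 40.6
shift [-0.0001  0.0002  0.0003] turn 0.0 |dist 0.0 rows 1 tcp [ 0.5259 -0.0048  0.0693] yaw -6.5 tilt 0.01 F [-0.4 -0.5 -1.6] gap 0.391 t 24.1
```

```bash
python3 inch.py '0 0 0.001 0;0 0 0.0015 0;0 0 0.0015 0'; python3 inch.py '0 0 0 0;0 0 0 0;0 0 0 0;0 0 -0.04 0;0 0 -0.08 0;0 0 -0.12 0;0 0 -0.14 0' 0.6; python3 go.py 0.5432 -0.3886 0.2 13.4
```

```text
clock: 24.4
tcp_pos: [0.5262, -0.0048, 0.0689]
tcp_rot: [[0.994, -0.113, 0.0], [-0.113, -0.994, -0.001], [0.0, 0.001, -1.0]]
contact_force: [-3.2, 0.2, 5.1]
finger_gap: 0.385
grasp_force: 41.5
clock: 25.1
tcp_pos: [0.5276, -0.0046, 0.2117]
tcp_rot: [[0.994, -0.113, 0.005], [-0.113, -0.994, -0.001], [0.005, 0.0, -1.0]]
contact_force: [0.4, 0.8, -0.8]
finger_gap: 0.601
grasp_force: 0.0
shift [0.0588 0.3798 0.0121] turn -0.347 |dist 0.384 rows 8 tcp [ 0.5276 -0.0046  0.2117] yaw -6.5 tilt 0.3 F [ 0.4  0.8 -0.8] gap 0.601 t 25.1
```

```bash
python3 inch.py '0.059 0.38 0 -0.347;0.059 0.38 0 -0.347;0.059 0.38 0 -0.347;0.059 0.38 0 -0.347;0.059 0.38 0 -0.347;0.059 0.38 0 -0.347;0.059 0.38 0 -0.347;0.059 0.38 0.03 -0.347;0.059 0.38 0.07 -0.347;0.059 0.38 0.11 -0.347;0.059 0.38 0.125 -0.347;0.059 0.38 0.125 -0.347'; python3 inch.py '0 0 0 0;0 0 0 0'
python3 - <<'E'
from fit import *
c=cam('top'); P=cloud(c); save(c['frame'][140:270,115:400],'m1.png',2.8)
for k,s,g in [('cap','m',(.448,.266,.2)),('liner','m',(.542,-.386,.24))]:
    p,f,n=fit(c,g,k,s,P,.012); print(k,s,p[:2].round(4),'deg',np.degrees(p[2]).round(1),'cost',round(f,1),n)
E
python3 go.py 0.5432 -0.3886 0.022 13.4
```

```text
clock: 26.3
tcp_pos: [0.5402, -0.3877, 0.0802]
tcp_rot: [[0.973, 0.232, -0.004], [0.232, -0.973, 0.003], [-0.003, -0.004, -1.0]]
contact_force: [-0.3, 1.0, 0.2]
finger_gap: 0.601
grasp_force: 0.0
clock: 26.5
tcp_pos: [0.5435, -0.3897, 0.0859]
tcp_rot: [[0.973, 0.232, 0.004], [0.232, -0.973, -0.003], [0.003, 0.004, -1.0]]
contact_force: [0.6, -0.2, 0.7]
finger_gap: 0.603
grasp_force: 0.0
cap m [0.4475 0.2689] deg 12.6 cost 48.9 238.0
liner m [ 0.5432 -0.388 ] deg 12.9 cost 888.3 1020.0
shift [-0.     -0.0013  0.0638] turn 0.0 |dist 0.064 rows 2 tcp [ 0.5433 -0.3897  0.0858] yaw 13.4 tilt 0.26 F [-0.1 -0.7  0.4] gap 0.599 t 26.55
```

View pics/m1.png

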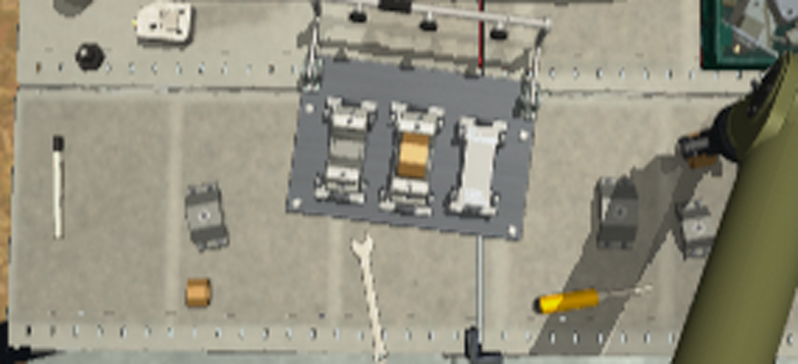

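Both bases and the large liner are in their nests (crop 347,150 and 413,155). The gripper is above the medium liner (700,150).

```bash
python3 inch.py '0 -0.001 0.02 0;0 -0.001 0.04 0;0 -0.001 0.055 0;0 -0.001 0.063 0;0 -0.001 0.063 0;0 -0.001 0.063 0'; python3 inch.py '0 0 0 0;0 0 0 0;0 0 0 0;0 0 0 0' 0 40; python3 go.py 0.5432 -0.3886 0.022 13.4;  python3 inch.py '0 0 -0.02 0;0 0 -0.06 0;0 0 -0.1 0;0 0 -0.14 0;0 0 -0.18 0;0 0 -0.19 0'; python3 go.py 0.5368 0.0824 0.15 -6.5
```

```text
clock: 27.15
tcp_pos: [0.542, -0.3884, 0.0208]
tcp_rot: [[0.973, 0.232, 0.001], [0.232, -0.973, -0.001], [0.001, 0.001, -1.0]]
contact_force: [0.4, -0.3, 1.4]
finger_gap: 0.598
grasp_force: 0.0
clock: 27.55
tcp_pos: [0.5423, -0.3884, 0.0212]
tcp_rot: [[0.973, 0.232, 0.002], [0.232, -0.973, -0.001], [0.001, 0.001, -1.0]]
contact_force: [-0.4, 1.0, 5.4]
finger_gap: 0.342
grasp_force: 40.9
shift [ 0.0008  0.0004 -0.0008] turn 0.0 |dist 0.001 rows 1 tcp [ 0.5423 -0.3884  0.0212] yaw 13.4 tilt 0.12 F [-0.4  1.   5.4] gap 0.342 t 27.55
clock: 28.15
tcp_pos: [0.5433, -0.3893, 0.2152]
tcp_rot: [[0.973, 0.231, 0.006], [0.231, -0.973, -0.005], [0.005, 0.006, -1.0]]
contact_force: [0.7, -0.5, -0.9]
finger_gap: 0.343
grasp_force: 40.2
shift [ 0.1026 -0.4608  0.0628] turn 0.347 |dist 0.476 rows 10 tcp [ 0.5433 -0.3893  0.2152] yaw 13.4 tilt 0.46 F [ 0.7 -0.5 -0.9] gap 0.343 t 28.15
```

```bash
python3 inch.py '0.01 -0.04 0 0.03;0.02 -0.085 0 0.07;0.03 -0.13 0 0.1;0.04 -0.175 0 0.13;0.05 -0.22 0 0.16;0.06 -0.265 0 0.2;0.07 -0.31 0 0.24;0.08 -0.355 0 0.28;0.09 -0.4 0 0.32;0.097 -0.435 0 0.347;0.101 -0.455 0 0.347;0.102 -0.461 0 0.347'; python3 inch.py '0 0 0.03 0;0 0 0.06 0;0 0 0.09 0;0 0 0.11 0;0 0 0.11 0;0 0 0.11 0'; python3 go.py 0.536 0.0825 0.0672 -6.5
```

```text
clock: 29.35
tcp_pos: [0.5326, 0.0872, 0.2087]
tcp_rot: [[0.994, -0.108, -0.002], [-0.108, -0.994, 0.001], [-0.002, -0.001, -1.0]]
contact_force: [-0.3, -0.4, -1.5]
finger_gap: 0.338
grasp_force: 40.2
clock: 29.95
tcp_pos: [0.5337, 0.0828, 0.0996]
tcp_rot: [[0.993, -0.114, -0.001], [-0.114, -0.993, -0.0], [-0.001, 0.001, -1.0]]
contact_force: [0.5, -0.1, -0.7]
finger_gap: 0.341
grasp_force: 40.2
shift [0.0023 0.     0.0324] turn -0.001 |dist 0.032 rows 1 tcp [0.5337 0.0828 0.0996] yaw -6.6 tilt 0.07 F [ 0.5 -0.1 -0.7] gap 0.341 t 29.95
```

```bash
python3 inch.py '0.002 0 0.003 0;0.002 0 0.006 0;0.002 0 0.01 0;0.002 0 0.014 0;0.002 0 0.018 0;0.002 0 0.022 0;0.002 0 0.025 0;0.002 0 0.025 0'; python3 go.py 0.536 0.0825 0.0672 -6.5
```

```text
clock: 30.75
tcp_pos: [0.5354, 0.0837, 0.0743]
tcp_rot: [[0.994, -0.113, -0.001], [-0.113, -0.994, -0.0], [-0.001, 0.0, -1.0]]
contact_force: [-0.2, -0.7, -1.7]
finger_gap: 0.347
grasp_force: 40.2
shift [0.0007 0.0012 0.0071] turn 0.0 |dist 0.007 rows 1 tcp [0.5354 0.0837 0.0743] yaw -6.5 tilt 0.06 F [-0.2 -0.7 -1.7] gap 0.347 t 30.75
```

```bash
python3 inch.py '0.001 0.001 0.002 0;0.001 0.001 0.004 0;0.001 0.001 0.006 0;0.001 0.001 0.0075 0;0.001 0.001 0.0085 0;0.001 0.001 0.0085 0'; python3 go.py 0.536 0.0825 0.0672 -6.5
```

```text
clock: 31.35
tcp_pos: [0.5363, 0.0827, 0.0672]
tcp_rot: [[0.994, -0.113, -0.001], [-0.113, -0.994, -0.001], [-0.001, 0.001, -1.0]]
contact_force: [-5.4, -0.1, 6.1]
finger_gap: 0.34
grasp_force: 41.2
shift [-0.0003  0.0002 -0.    ] turn 0.0 |dist 0.0 rows 1 tcp [0.5363 0.0827 0.0672] yaw -6.5 tilt 0.08 F [-5.4 -0.1  6.1] gap 0.34 t 31.35
```

```bash
python3 inch.py '0 0 0 0;0 0 0 0;0 0 0 0;0 0 -0.04 0;0 0 -0.08 0;0 0 -0.12 0;0 0 -0.14 0' 0.7; python3 go.py 0.448 0.269 0.08 12.6
```

```text
clock: 32.05
tcp_pos: [0.5386, 0.0832, 0.2103]
tcp_rot: [[0.994, -0.113, 0.006], [-0.113, -0.994, 0.0], [0.006, -0.001, -1.0]]
contact_force: [0.3, 0.4, -0.1]
finger_gap: 0.699
grasp_force: 0.0
shift [-0.1117 -0.1743  0.1298] turn -0.333 |dist 0.244 rows 5 tcp [0.5386 0.0832 0.2103] yaw -6.5 tilt 0.33 F [ 0.3  0.4 -0.1] gap 0.699 t 32.05
```

```bash
python3 inch.py '-0.111 -0.174 0 -0.333;-0.111 -0.174 0 -0.333;-0.111 -0.174 0 -0.333;-0.111 -0.174 0 -0.333;-0.111 -0.174 0 -0.333;-0.111 -0.174 0.04 -0.333;-0.111 -0.174 0.08 -0.333;-0.111 -0.174 0.11 -0.333;-0.111 -0.174 0.13 -0.333;-0.111 -0.174 0.13 -0.333;-0.111 -0.174 0.13 -0.333' 0.85; python3 nest.py; python3 go.py 0.448 0.269 0.012 12.6
```

```text
clock: 33.15
tcp_pos: [0.4464, 0.2682, 0.0768]
tcp_rot: [[0.976, 0.218, -0.0], [0.218, -0.976, 0.0], [0.0, -0.0, -1.0]]
contact_force: [0.3, 0.8, 0.3]
finger_gap: 0.85
grasp_force: 0.0
m 243 mean -0.0005 -0.0026 rect [-0.2 -2.2] [84.8 43.1] 0.1 z [0.0643 0.0733 0.0942 0.0969]
l 285 mean -0.0018 -0.0018 rect [-0.1 -1.8] [46.8 94.8] 89.3 z [0.0609 0.0763 0.0942 0.1004]
shift [ 0.0009 -0.0002  0.0656] turn -0.0 |dist 0.066 rows 2 tcp [0.447  0.2685 0.0775] yaw 12.6 tilt 0.11 F [-0.4  0.8 -0. ] gap 0.852 t 33.2
```

```bash
python3 inch.py '0.001 0 0.02 0;0.001 0 0.04 0;0.001 0 0.055 0;0.001 0 0.065 0;0.001 0 0.065 0;0.001 0 0.065 0'; python3 inch.py '0 0 0 0;0 0 0 0;0 0 0 0;0 0 0 0;0 0 0 0' 0 50; python3 go.py 0.448 0.269 0.012 12.6;  python3 inch.py '0 0 -0.02 0;0 0 -0.06 0;0 0 -0.1 0;0 0 -0.14 0;0 0 -0.18 0;0 0 -0.2 0;0 0 -0.2 0'; python3 go.py 0.5366 0.0825 0.2 -6.5
```

```text
clock: 33.8
tcp_pos: [0.4475, 0.2687, 0.012]
tcp_rot: [[0.976, 0.218, 0.001], [0.218, -0.976, 0.0], [0.001, -0.0, -1.0]]
contact_force: [-0.3, 0.2, -0.1]
finger_gap: 0.848
grasp_force: 0.0
clock: 34.3
tcp_pos: [0.4478, 0.2689, 0.0125]
tcp_rot: [[0.976, 0.218, 0.002], [0.218, -0.976, 0.001], [0.002, -0.0, -1.0]]
contact_force: [-1.2, 0.1, 5.2]
finger_gap: 0.502
grasp_force: 52.4
shift [ 0.0002 -0.      0.0005] turn -0.0 |dist 0.001 rows 1 tcp [0.4478 0.2689 0.0125] yaw 12.6 tilt 0.11 F [-1.2  0.1  5.2] gap 0.502 t 34.3
clock: 35.0
tcp_pos: [0.4484, 0.2692, 0.2141]
tcp_rot: [[0.976, 0.218, 0.005], [0.218, -0.976, 0.001], [0.006, -0.0, -1.0]]
contact_force: [-0.2, 0.6, -2.9]
finger_gap: 0.506
grasp_force: 52.1
shift [0.0453 0.2014 0.0143] turn 0.333 |dist 0.207 rows 5 tcp [0.4484 0.2692 0.2141] yaw 12.6 tilt 0.32 F [-0.2  0.6 -2.9] gap 0.506 t 35.0
```

```bash
python3 inch.py '0.01 0.04 0 0.07;0.02 0.08 0 0.13;0.028 0.12 0 0.2;0.036 0.16 0 0.27;0.042 0.19 0 0.333;0.0455 0.2015 0 0.333;0.0455 0.2015 0.03 0.333;0.0455 0.2015 0.06 0.333;0.0455 0.2015 0.085 0.333;0.0455 0.2015 0.094 0.333;0.0455 0.2015 0.094 0.333;0.0455 0.2015 0.094 0.333'; python3 go.py 0.5366 0.0825 0.0815 -6.5
```

```text
clock: 36.2
tcp_pos: [0.5359, 0.0824, 0.1182]
tcp_rot: [[0.994, -0.112, 0.001], [-0.112, -0.994, 0.001], [0.001, -0.001, -1.0]]
contact_force: [0.8, 0.1, -2.2]
finger_gap: 0.503
grasp_force: 52.0
shift [ 0.0006 -0.0001  0.0367] turn 0.001 |dist 0.037 rows 1 tcp [0.5359 0.0824 0.1182] yaw -6.4 tilt 0.07 F [ 0.8  0.1 -2.2] gap 0.503 t 36.2
```

```bash
python3 inch.py '0 0 0.004 0;0 0 0.008 0;0 0 0.012 0;0 0 0.016 0;0 0 0.02 0;0 0 0.024 0;0 0 0.028 0;0 0 0.03 0;0 0 0.03 0'; python3 go.py 0.5366 0.0825 0.0815 -6.5
```

```text
clock: 37.1
tcp_pos: [0.5352, 0.0816, 0.087]
tcp_rot: [[0.994, -0.113, -0.001], [-0.113, -0.994, -0.0], [-0.001, 0.0, -1.0]]
contact_force: [-0.5, 0.1, -3.2]
finger_gap: 0.507
grasp_force: 52.2
shift [ 0.0013 -0.0011  0.0054] turn 0.0 |dist 0.006 rows 1 tcp [0.5352 0.0816 0.087 ] yaw -6.5 tilt 0.03 F [-0.5  0.1 -3.2] gap 0.507 t 37.1
```

```bash
python3 inch.py '0.001 -0.001 0.002 0;0.001 -0.001 0.004 0;0.001 -0.001 0.0055 0;0.001 -0.001 0.007 0;0.001 -0.001 0.007 0'; python3 go.py 0.5366 0.0825 0.0815 -6.5;  python3 inch.py '0 0 0 0;0 0 0 0;0 0 0 0;0 0 -0.04 0;0 0 -0.08 0;0 0 -0.12 0;0 0 -0.14 0' 0.7; python3 go.py 0.4591 -0.2798 0.2 -1
```

```text
clock: 37.6
tcp_pos: [0.5363, 0.0825, 0.0815]
tcp_rot: [[0.994, -0.113, -0.001], [-0.113, -0.994, -0.001], [-0.001, 0.001, -1.0]]
contact_force: [-4.6, -1.2, 7.6]
finger_gap: 0.507
grasp_force: 53.1
shift [ 0.0003 -0.     -0.    ] turn 0.0 |dist 0.0 rows 1 tcp [0.5363 0.0825 0.0815] yaw -6.5 tilt 0.06 F [-4.6 -1.2  7.6] gap 0.507 t 37.6
clock: 38.3
tcp_pos: [0.5381, 0.083, 0.2242]
tcp_rot: [[0.994, -0.113, 0.005], [-0.113, -0.994, 0.0], [0.005, -0.001, -1.0]]
contact_force: [1.1, 1.0, -1.1]
finger_gap: 0.702
grasp_force: 0.0
shift [-0.0377  0.3695  0.0238] turn -0.096 |dist 0.372 rows 8 tcp [0.5381 0.083  0.2242] yaw -6.5 tilt 0.3 F [ 1.1  1.  -1.1] gap 0.702 t 38.3
```

```bash
python3 inch.py '-0.038 0.37 0 -0.096;-0.038 0.37 0 -0.096;-0.038 0.37 0 -0.096;-0.038 0.37 0 -0.096;-0.038 0.37 0 -0.096;-0.038 0.37 0 -0.096;-0.038 0.37 0 -0.096;-0.038 0.37 0.03 -0.096;-0.038 0.37 0.07 -0.096;-0.038 0.37 0.11 -0.096;-0.038 0.37 0.13 -0.096;-0.038 0.37 0.13 -0.096' 0.85; python3 inch.py '0 0 0 0;0 0 0 0'; python3 nest.py; python3 go.py 0.4591 -0.2798 0.017 -1
```

```text
clock: 39.5
tcp_pos: [0.4546, -0.2795, 0.087]
tcp_rot: [[1.0, -0.017, -0.006], [-0.017, -1.0, 0.004], [-0.006, -0.004, -1.0]]
contact_force: [-0.4, -0.8, 0.1]
finger_gap: 0.849
grasp_force: 0.0
clock: 39.7
tcp_pos: [0.4583, -0.2815, 0.0923]
tcp_rot: [[1.0, -0.017, 0.003], [-0.017, -1.0, -0.002], [0.003, 0.002, -1.0]]
contact_force: [0.8, 0.5, 0.0]
finger_gap: 0.849
grasp_force: 0.0
m 299 mean -0.0025 -0.0027 rect [-0.1 -2.2] [43.9 84.7] 89.8 z [0.0809 0.0972 0.1071 0.1111]
l 287 mean -0.0015 -0.0017 rect [-0.3 -1.9] [46.8 94.8] 89.3 z [0.0607 0.0759 0.0937 0.098 ]
shift [ 0.0005 -0.0019  0.0754] turn 0.0 |dist 0.075 rows 2 tcp [ 0.4583 -0.2816  0.0924] yaw -1.0 tilt 0.2 F [0.4 0.3 0.7] gap 0.848 t 39.75
```

```bash
python3 inch.py '0.001 -0.002 0.02 0;0.001 -0.002 0.04 0;0.001 -0.002 0.06 0;0.001 -0.002 0.075 0;0.001 -0.002 0.075 0;0.001 -0.002 0.075 0'; python3 inch.py '0 0 0 0;0 0 0 0;0 0 0 0;0 0 0 0;0 0 0 0' 0 50; python3 go.py 0.4591 -0.2798 0.017 -1;  python3 inch.py '0 0 -0.02 0;0 0 -0.06 0;0 0 -0.1 0;0 0 -0.14 0;0 0 -0.18 0;0 0 -0.2 0;0 0 -0.2 0'; python3 go.py 0.5266 -0.005 0.2 -6.5
```

```text
clock: 40.35
tcp_pos: [0.4586, -0.2792, 0.0162]
tcp_rot: [[1.0, -0.017, 0.001], [-0.017, -1.0, -0.001], [0.001, 0.001, -1.0]]
contact_force: [0.3, -0.6, -0.3]
finger_gap: 0.851
grasp_force: 0.0
clock: 40.85
tcp_pos: [0.4592, -0.2789, 0.0169]
tcp_rot: [[1.0, -0.017, 0.002], [-0.017, -1.0, -0.001], [0.002, 0.001, -1.0]]
contact_force: [-0.9, 1.7, 5.3]
finger_gap: 0.553
grasp_force: 53.3
shift [-0.0001  0.0009 -0.    ] turn 0.001 |dist 0.001 rows 1 tcp [ 0.4592 -0.2789  0.0169] yaw -1.0 tilt 0.13 F [-0.9  1.7  5.3] gap 0.553 t 40.85
clock: 41.55
tcp_pos: [0.4595, -0.2799, 0.2188]
tcp_rot: [[1.0, -0.017, 0.005], [-0.017, -1.0, -0.004], [0.005, 0.004, -1.0]]
contact_force: [-0.1, -0.5, -3.6]
finger_gap: 0.551
grasp_force: 53.0
shift [ 0.0622 -0.2761  0.018 ] turn 0.096 |dist 0.284 rows 6 tcp [ 0.4595 -0.2799  0.2188] yaw -1.0 tilt 0.38 F [-0.1 -0.5 -3.6] gap 0.551 t 41.55
```

```bash
python3 inch.py '0.01 -0.04 0 0.02;0.02 -0.085 0 0.05;0.03 -0.13 0 0.09;0.04 -0.175 0 0.096;0.05 -0.22 0 0.096;0.058 -0.255 0 0.096;0.062 -0.276 0 0.096;0.062 -0.276 0.03 0.096;0.062 -0.276 0.06 0.096;0.062 -0.276 0.085 0.096;0.062 -0.276 0.098 0.096;0.062 -0.276 0.098 0.096'; python3 inch.py '0 0 0 0;0 0 0 0'; python3 go.py 0.5266 -0.005 0.081 -6.5
```

```text
clock: 42.75
tcp_pos: [0.5221, -0.0041, 0.1143]
tcp_rot: [[0.994, -0.113, -0.006], [-0.113, -0.994, 0.001], [-0.006, -0.0, -1.0]]
contact_force: [-0.1, -0.1, -3.6]
finger_gap: 0.551
grasp_force: 52.9
clock: 42.95
tcp_pos: [0.5258, -0.004, 0.1187]
tcp_rot: [[0.994, -0.113, 0.002], [-0.113, -0.994, -0.0], [0.002, 0.0, -1.0]]
contact_force: [0.3, 0.3, -3.0]
finger_gap: 0.549
grasp_force: 53.0
shift [0.0009 0.0009 0.0377] turn 0.0 |dist 0.038 rows 1 tcp [ 0.5258 -0.004   0.1187] yaw -6.5 tilt 0.13 F [ 0.3  0.3 -3. ] gap 0.549 t 42.95
```

```bash
python3 inch.py '0.001 0.001 0.004 0;0.001 0.001 0.008 0;0.001 0.001 0.012 0;0.001 0.001 0.016 0;0.001 0.001 0.02 0;0.001 0.001 0.024 0;0.001 0.001 0.028 0;0.001 0.001 0.031 0;0.001 0.001 0.031 0'; python3 go.py 0.5266 -0.005 0.081 -6.5
```

```text
clock: 43.85
tcp_pos: [0.5257, -0.0051, 0.086]
tcp_rot: [[0.994, -0.113, 0.0], [-0.113, -0.994, 0.0], [0.0, -0.0, -1.0]]
contact_force: [1.7, -0.8, -3.2]
finger_gap: 0.549
grasp_force: 53.1
shift [ 0.0009 -0.0002  0.005 ] turn 0.0 |dist 0.005 rows 1 tcp [ 0.5257 -0.0051  0.086 ] yaw -6.5 tilt 0.01 F [ 1.7 -0.8 -3.2] gap 0.549 t 43.85
```

```bash
python3 inch.py '0.0 0 0.002 0;0 0 0.004 0;0 0 0.0055 0;0 0 0.0065 0;0 0 0.0065 0'; python3 go.py 0.5266 -0.005 0.081 -6.5;  python3 inch.py '0 0 0 0;0 0 0 0;0 0 0 0;0 0 -0.04 0;0 0 -0.08 0;0 0 -0.11 0;0 0 -0.13 0;0 0 -0.13 0' 0.75; python3 go.py 0.6 0.22 0.23 83.5
```

```text
clock: 44.35
tcp_pos: [0.5261, -0.0051, 0.0809]
tcp_rot: [[0.994, -0.113, 0.001], [-0.113, -0.994, -0.001], [0.001, 0.001, -1.0]]
contact_force: [-0.2, -1.5, 3.6]
finger_gap: 0.546
grasp_force: 53.9
shift [ 0.0005 -0.0002 -0.0001] turn 0.0 |dist 0.001 rows 1 tcp [ 0.5261 -0.0051  0.0809] yaw -6.5 tilt 0.05 F [-0.2 -1.5  3.6] gap 0.546 t 44.35
clock: 45.15
tcp_pos: [0.5274, -0.0049, 0.213]
tcp_rot: [[0.994, -0.113, 0.006], [-0.113, -0.994, -0.001], [0.006, 0.0, -1.0]]
contact_force: [0.2, -0.6, -0.4]
finger_gap: 0.75
grasp_force: 0.0
shift [ 0.0468 -0.2317 -0.0168] turn -1.571 |dist 0.237 rows 11 tcp [ 0.5274 -0.0049  0.213 ] yaw -6.5 tilt 0.32 F [ 0.2 -0.6 -0.4] gap 0.75 t 45.15
```

```bash
python3 inch.py '0.047 -0.232 -0.02 -1.57;0.047 -0.232 -0.02 -1.57;0.047 -0.232 -0.02 -1.57;0.047 -0.232 -0.02 -1.57;0.047 -0.232 -0.02 -1.57;0.047 -0.232 -0.02 -1.57;0.047 -0.232 -0.02 -1.57;0.047 -0.232 -0.02 -1.57;0.047 -0.232 -0.02 -1.57;0.047 -0.232 -0.02 -1.57;0.047 -0.232 -0.02 -1.57;0.047 -0.232 -0.02 -1.57' 0.5; python3 nest.py
python3 - <<'E'
from h import *
c=load('top'); s=cam('side')
a=cv2.resize(c['frame'][130:232,208:322],None,fx=3.4,fy=3.4,interpolation=cv2.INTER_CUBIC)
b=cv2.resize(s['frame'][155:260,200:320],None,fx=3.3,fy=3.3,interpolation=cv2.INTER_CUBIC)
h=min(len(a),len(b)); save(np.hstack([a[:h],b[:h]]),'set.png')
E
python3 go.py 0.706 0.0205 0.235 83.5
```

```text
clock: 46.35
tcp_pos: [0.5978, 0.2199, 0.2281]
tcp_rot: [[0.113, 0.994, -0.003], [0.994, -0.113, -0.0], [-0.001, -0.003, -1.0]]
contact_force: [0.3, -0.0, -0.2]
finger_gap: 0.5
grasp_force: 0.0
m 267 mean 0.0015 -0.0043 rect [-0.1 -2.4] [43.4 85.1] 89.8 z [0.0815 0.099  0.1077 0.1107]
l 353 mean -0.0031 -0.0023 rect [-1.2 -2.3] [47.7 95.1] 90.0 z [0.0769 0.0974 0.1078 0.1113]
shift [-0.1857  0.1302 -0.0065] turn -0.002 |dist 0.227 rows 5 tcp [0.5981 0.2199 0.2287] yaw 83.4 tilt 0.1 F [ 0.7  0.7 -1. ] gap 0.497 t 46.45
```

View pics/set.png

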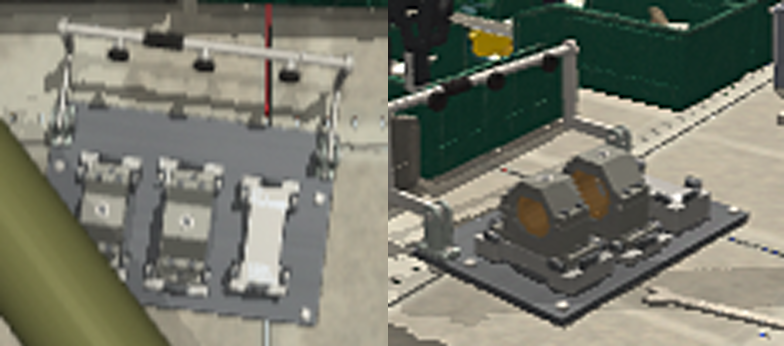

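```bash
python3 inch.py '-0.05 0.035 -0.007 0;-0.1 0.07 -0.007 0;-0.14 0.1 -0.007 0;-0.17 0.12 -0.007 0;-0.186 0.13 -0.007 0;-0.186 0.13 -0.007 0;-0.186 0.13 -0.007 0'
python3 - <<'E'
from fit import *
c=load('top'); P=cloud(c); a=np.radians(-6.5);x=np.array([np.cos(a),np.sin(a)]);y=np.array([-x[1],x[0]]);o=np.array([.5268,-.005])
d=P[...,:2]-o; fx=d@x; fy=d@y; m=(abs(fy-.044)<.05)&(fx>.14)&(fx<.21)&(P[...,2]>.12)
print('rod',P[m].mean(0),fx[m].mean(),m.sum()); s=m&(c['frame'].sum(-1)<150)&(abs(fy-.044)<.03); print('sleeve',P[s].mean(0),s.sum())
E
python3 go.py 0.7055 0.0205 0.131 83.5
```

```text
clock: 47.15
tcp_pos: [0.7064, 0.0202, 0.236]
tcp_rot: [[0.116, 0.993, -0.001], [0.993, -0.116, 0.001], [0.001, -0.001, -1.0]]
contact_force: [-0.5, 1.3, 0.2]
finger_gap: 0.505
grasp_force: 0.0
rod [0.69981397 0.01956703 0.15456175] 0.16912074329720952 170
sleeve [0.70337139 0.01951124 0.15560197] 39
shift [ 1.00e-04 -7.00e-04  1.05e-01] turn -0.003 |dist 0.105 rows 3 tcp [0.7064 0.0202 0.236 ] yaw 83.3 tilt 0.09 F [-0.5  1.3  0.2] gap 0.505 t 47.15
```

```bash
python3 inch.py '0 -0.001 0.03 0;0 -0.001 0.06 0;0 -0.001 0.09 0;0 -0.001 0.104 0;0 -0.001 0.104 0;0 -0.001 0.104 0'; python3 inch.py '0 0 0 0;0 0 0 0;0 0 0 0;0 0 0 0;0 0 0 0' 0 40;python3 go.py 0.7055 0.0205 0.131 83.5
```

```text
clock: 47.75
tcp_pos: [0.7059, 0.0219, 0.1342]
tcp_rot: [[0.113, 0.994, 0.001], [0.994, -0.113, 0.0], [0.001, 0.001, -1.0]]
contact_force: [1.2, -0.4, 0.9]
finger_gap: 0.503
grasp_force: 0.0
clock: 48.25
tcp_pos: [0.7046, 0.0214, 0.1351]
tcp_rot: [[0.113, 0.994, -0.001], [0.994, -0.113, -0.0], [-0.0, -0.001, -1.0]]
contact_force: [-5.5, 0.2, 7.1]
finger_gap: 0.193
grasp_force: 39.6
shift [-0.0008  0.001   0.0041] turn -0.0 |dist 0.004 rows 1 tcp [0.7046 0.0214 0.1351] yaw 83.5 tilt 0.07 F [-5.5  0.2  7.1] gap 0.193 t 48.25
```

```bash
python3 inch.py '0 -0.008 -0.007 0;0 -0.018 -0.012 0;0 -0.037 -0.021 0;0 -0.058 -0.027 0;0 -0.079 -0.029 0;0 -0.1 -0.027 0;0 -0.121 -0.021 0;0 -0.14 -0.012 0;0 -0.155 -0.003 0;0 -0.164 0.006 0;0 -0.17 0.012 0;0 -0.17 0.012 0'; python3 go.py 0.5318 0.0387 0.118 83.5
```

```text
clock: 49.45
tcp_pos: [0.5357, 0.041, 0.1227]
tcp_rot: [[0.113, 0.994, 0.0], [0.994, -0.113, -0.002], [-0.002, 0.001, -1.0]]
contact_force: [-6.0, 2.4, 5.9]
finger_gap: 0.19
grasp_force: 49.7
shift [-0.0027 -0.0036  0.0047] turn 0.0 |dist 0.006 rows 1 tcp [0.5357 0.041  0.1227] yaw 83.5 tilt 0.09 F [-6.   2.4  5.9] gap 0.19 t 49.45
```

```bash
python3 inch.py '-0.001 -0.002 0.003 0;-0.001 -0.004 0.005 0;-0.001 -0.005 0.007 0;-0.001 -0.005 0.008 0;-0.001 -0.005 0.009 0;-0.001 -0.005 0.009 0'; python3 go.py 0.5318 0.0387 0.118 83.5
```

```text
clock: 50.05
tcp_pos: [0.5301, 0.0416, 0.1155]
tcp_rot: [[0.112, 0.994, -0.003], [0.994, -0.112, -0.001], [-0.002, -0.002, -1.0]]
contact_force: [-13.0, 1.4, 23.3]
finger_gap: 0.193
grasp_force: 52.2
shift [-0.0027  0.002  -0.0025] turn 0.001 |dist 0.004 rows 1 tcp [0.5301 0.0416 0.1155] yaw 83.6 tilt 0.17 F [-13.    1.4  23.3] gap 0.193 t 50.05
```

```bash
python3 inch.py '0 0 0 0;0 0 0 0;0 0 0 0;0 0 -0.03 0;0 0 -0.07 0;0 0 -0.11 0' 0.5; python3 go.py 0.62 0.33 0.24 83.5
```

```text
clock: 50.65
tcp_pos: [0.531, 0.0395, 0.2227]
tcp_rot: [[0.114, 0.994, -0.001], [0.994, -0.114, 0.0], [0.0, -0.001, -1.0]]
contact_force: [0.2, 0.4, 0.1]
finger_gap: 0.496
grasp_force: 0.0
shift [ 0.2988  0.0554 -0.0173] turn -0.001 |dist 0.304 rows 7 tcp [0.531  0.0395 0.2227] yaw 83.5 tilt 0.07 F [0.2 0.4 0.1] gap 0.496 t 50.65
```

```bash
python3 inch.py '0.3 0.055 -0.02 0;0.3 0.055 -0.02 0;0.3 0.055 -0.02 0;0.3 0.055 -0.02 0;0.3 0.055 -0.02 0;0.3 0.055 -0.02 0;0.3 0.055 -0.02 0;0.3 0.055 -0.02 0;0.3 0.055 -0.02 0;0.3 0.055 -0.02 0'
python3 - <<'E'
from fit import *
c=cam('top'); s=cam('side'); P=cloud(c); a=np.radians(-6.5);x=np.array([np.cos(a),np.sin(a)]);y=np.array([-x[1],x[0]]);o=np.array([.5268,-.005])
d=P[...,:2]-o; fx=d@x; fy=d@y; z=P[...,2]
m=(abs(fy)<.14)&(abs(fx)<.03)&(z>.12); print('rod',fx[m].mean(),np.percentile(z[m],[10,50,90]),m.sum())
m&=(c['frame'].sum(-1)<150)&(abs(fy-.044)<.03); print('sleeve',P[m].mean(0),fx[m].mean(),m.sum())
A=cv2.resize(c['frame'][130:232,208:322],None,fx=3.4,fy=3.4,interpolation=cv2.INTER_CUBIC)
b=cv2.resize(s['frame'][155:260,200:320],None,fx=3.3,fy=3.3,interpolation=cv2.INTER_CUBIC)
h=min(len(A),len(b)); save(np.hstack([A[:h],b[:h]]),'end.png')
E
```

```text
clock: 51.65
tcp_pos: [0.6213, 0.3285, 0.242]
tcp_rot: [[0.117, 0.993, 0.001], [0.993, -0.117, -0.002], [-0.002, 0.001, -1.0]]
contact_force: [-0.4, 0.0, 0.4]
finger_gap: 0.496
grasp_force: 0.0
rod -0.00039738739723707865 [0.13346212 0.13893125 0.14361699] 311
sleeve [0.52968989 0.03983366 0.14038831] -0.0022039969819118194 45
```

View pics/end.png

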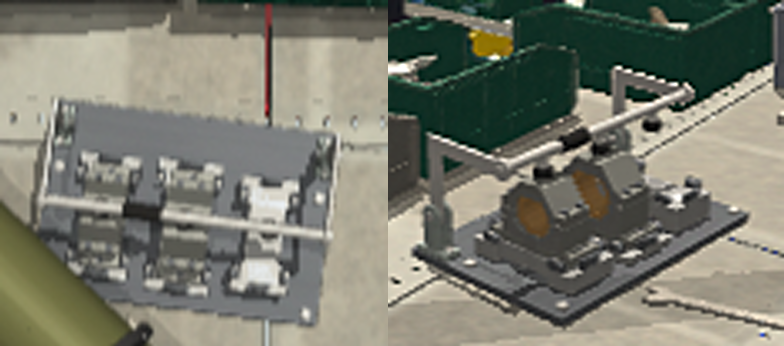

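```bash
python3 -c "
from workcell import arm, camrig
print(arm.hand_in())"
```

```text
the job is handed in; nothing more can be done
None
```

I built the medium and large sets in their nests and swung the keeper down over them. The small base wasn't on the bench, so its liner and cap stay where they lay. I handed the job in at about 52 s and got no verdict back, but the last camera pictures show both sets fully down and the keeper at its stop.

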